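# Clear the homogeniser and hold its cover over the screw holes

## Task

Somebody has stood the wire draining basket on the open top of the homogeniser's drive base: hang it by its handle on the two-pronged hook stand and let go of it there. Then pick up the steel cover plate by its handle and hold it level, hovering about 15 mm above the top face of the drive base without touching it, its four holes lined up over the four threaded holes so that the screws can be started. Finish while still holding it there, and leave the pears, the bottle and the jug where they are.

Things in the scene. Friction and masses are not known exactly. Their poses are not given: they have to be found in the camera images.
- machine: drive base of a fruit homogeniser, fixed: white housing 180 (x) x 220 (y) x 86 mm with an aluminium top 160 x 200 mm, its face 100 mm above the bench. In the top an open gear well 50 (x) x 80 (y) mm and round it four threaded holes, 6 mm in diameter, at x = +-38, y = +-53 mm. Control panel on its -x side. Origin at the centre of its underside on the bench, z up
- port (a point): point at the middle of the four threaded holes, on the top face of the drive base (100 mm above the bench); axes as machine
- thread0 (a point): mouth of the threaded hole at x = +38, y = +53 mm of the drive base
- thread1 (a point): mouth of the threaded hole at x = -38, y = -53 mm of the drive base, diagonally opposite thread0
- hook: two-pronged hook stand, fixed, left or right of the machine. Base 150 x 130 x 12 mm. Two 10 mm steel rods at y = +-40 mm rise at x = 0 to 195 mm (rod axis), run level to the stand's own -x, and turn up from x = -110 to tips at x = -118, 220 mm high. A thin crossbar joins the uprights at 130 mm; open between the prongs. Origin on the bench midway between the uprights, z up
- hook_seat (a point): midway between the two prongs, 80 mm out from the uprights (at x = -80 mm of the stand), at the height of 205 mm where the axis of the basket's handle bar lies when it rests on the prongs; axes as hook. The bar lies along the stand's y; with the basket under it, it has to come in over the tips from the stand's -x side
- basket: loose steel wire basket, 0.25 to 0.5 kg, 84 (x) x 140 (y) x 55 mm, with a rigid upright handle: a round 10 mm rod rising in the middle of both short sides (y = +-68 mm) and running level across the top along the basket's y, its axis 120 mm above the underside, 126 mm clear inside. Origin at the centre of the underside, z up. Starts on the drive base
- bail (a point): middle of the level part of the basket's handle, on the rod's axis, 120 mm above the basket's underside; axes as basket
- cover: loose steel cover plate, 0.25 to 0.5 kg, 100 (x) x 130 (y) x 5 mm, four 14 mm holes at x = +-38, y = +-53 mm. Black bow handle in the middle along the plate's y: bar 70 (y) x 12 (x) mm, 35 to 55 mm above the underside, on legs at y = +-29 mm. Origin at the centre of the underside, z up. Starts flat on the bench; fits either way round (half turn)
- cover_hole0 (a point): centre, on the underside, of the cover's hole at x = +38, y = +53 mm of the plate
- cover_hole1 (a point): centre, on the underside, of the cover's hole at x = -38, y = -53 mm of the plate
- pear1: loose pear standing upright, 74 mm across and 73 mm high (plus stalk); origin at the centre of its underside. Bystander: leave it where it is
- pear2: loose pear standing upright, 74 mm across and 73 mm high (plus stalk); origin at the centre of its underside. Bystander: leave it where it is
- bottle: loose sample bottle, 44 mm across, 100 mm high; origin at the centre of its underside. Bystander: leave it where it is
- jug: loose steel mug-shaped jug, 84 mm across, 75 mm high, handle on its +y side; origin at the centre of its underside. Bystander: leave it where it is
Mind the look-alikes: they are no part of the job. What is shaped like the basket but blue or yellow is not meant.

How it is judged:
By the outcome, as a careful person would: the job done as asked, in the order asked, and still so for the second after the job is handed in, while the arm keeps its last pose, push and grip.
It also fails if it takes over 72 s, if anything falls off the work surface, if the arm or the gripper's body presses on something with over 40 N, if the wrist force passes 120 N, or if a joint passes its speed limit or range.

## Robot

A 6-joint arm with a two-finger parallel gripper is mounted at the origin on the work surface. World frame = base frame: x ahead of the robot, y to its left, z up, the work surface at z = 0. Lengths are in mm, angles in degrees, forces in N, time in s.
With the tool pointing down it reaches from about 350 to 875 mm from the base axis. Payload 4.2 kg.
Tool frame: the origin (TCP) lies at the very end of the fingers, on their centre line; the grasp point (between the pads) lies 19 mm behind it; z points along the fingers, y is the direction in which the jaws open and shut (so a half turn about z gives the same grasp; the last joint's range is limited). The gripper opens to 87 mm and grips with 3 to 60 N. Pads are 19 mm wide; open, the fingers measure 117 mm over their backs; the gripper's body (75 mm by 190 mm) begins 51 mm behind the grasp point.
Start: joints at [-49.756, 22.042, 0.453, 0, -68.411, -14.817], TCP at [268.371, -564.426, 222.55] pointing down, gripper open.
Joint ranges: [-179.83, 179.83], [-69.29, 118.12], [-61.27, 80.66], [-181.25, 117.63], [-171.15, -9.14], [-177.46, 177.46]. Speed limits (degrees/s): [159.86, 159.86, 180, 180, 180, 180].

## Interface

Orientations are given as a 3x3 rotation matrix whose columns are the frame's x, y, z axes.
In Python, from rig import r gives the robot as it stands. The module is installed in compiled form; this text tells all that it offers.
- The arm moves only by the tool apply_moves, never from a script. Its argument "moves" is a list of rows, each an object with "xyz": the shift along the world's x, y, z in mm, a list of three; "delta_rot": the turn, a rotation vector about the world's x, y, z in degrees, a list of three. A call has 1 to 8 rows; each row shifts and turns the commanded pose from where the row before left it; what a row does not reach is not made up. A row lasts 1/8 s, in which the tool goes at most 62.5 mm and 10.7 degrees, less where a joint would pass 70% of its speed; a pose out of reach is approached as far as the arm can. A call with a gripper value outside its range is refused whole. "jaw" is the finger opening in mm, from 0 to 87, set as the call begins (left out, the last holds). The fingers move at their own pace and stop on an object; "squeeze" is the grip in N (left out, the last holds). Time passes only in rows, so rows that do not move let the fingers close. It gives the time, the measured TCP pose, the force and the opening at its end, in the units of the state.
- r.observe(): the state, without advancing time (a new reading comes with each control period).
- r.get_image(name): name is "scene" or "side" or "wrist"; returns a dict with "img" (400x640x3 uint8, blue, green, red), "z_map" (400x640 float32, mm along the optical axis (not along the pixel's ray), 0 where there is no reading), "fx", "fy", "cx", "cy" (pixels), "origin" and "rotation" of the camera in the world. Camera axes: x right, y up, looking along -z (the intrinsics and any distortion apply to the point x, -y, -z); pixel columns grow to the right and rows downward; lengths in mm; the calibration is good to about 2 mm. A picture is of the moment at which its call begins.
- r.finish_job(): hands the job in, once; it reports no verdict.
The state is a dict: "clock": time; "q": joint angles; "joint_velocities": joint speeds; "effort": joint torques, N m; "ee_pos": TCP position; "tool_rot": TCP orientation; "ft_force": force on the tool from outside, world axes, zero at the start; "moment": the same for the moment, N m; "grip_width": finger opening in mm.
Only numpy, scipy, OpenCV 4.12 (cv2) and the standard library are available. Lean on these libraries where they do the work, as an engineer would, in place of code of your own. Each camera call takes 0.05 s, during which the arm holds its last target.

## Working session

There is one attempt and no reset: what is moved stays moved. The work goes in short steps, Python scripts to look and compute and a tool call to move; the robot and the scene stay as the last step left them, time stands still between calls to the robot, and variables do not carry over. Pictures are saved under pics/ and viewed, and the job is handed in when it is done.

Besides the shell and the picture viewer there is one more tool, called after ">>>" as name([rows], argument=value, ...), one row to a line, values as JSON. apply_moves: Moves the arm, as the interface text tells. Its arguments: {"type":"object","properties":{"moves":{"type":"array"},"jaw":{"type":"number"},"squeeze":{"type":"number"}},"required":["moves"]}

```bash
mkdir -p pics
cat > h.py <<'E'
import numpy as np, cv2
from rig import r
def grab(n,fn):
    d=r.get_image(n); cv2.imwrite(f'pics/{fn}.png',d['img']); np.savez(f'pics/{fn}.npz',**d); return d
def load(fn): return dict(np.load(f'pics/{fn}.npz'))
def pt(d,u,v,z=None):
    # z depth; returns world
    z=d['z_map'][int(round(v)),int(round(u))] if z is None else z
    p=np.array([(u-d['cx'])/d['fx']*z,-(v-d['cy'])/d['fy']*z,-z])
    return d['origin']+d['rotation']@p
def onplane(d,u,v,h):
    ray=d['rotation']@np.array([(u-d['cx'])/d['fx'],-(v-d['cy'])/d['fy'],-1.])
    t=(h-d['origin'][2])/ray[2]; return d['origin']+t*ray
def proj(d,P):
    p=d['rotation'].T@(np.asarray(P,float)-d['origin']); return np.array([d['cx']+d['fx']*p[0]/-p[2], d['cy']-d['fy']*p[1]/-p[2]])
def cloud(d):
    v,u=np.mgrid[0:400,0:640]; z=d['z_map']
    p=np.stack([(u-d['cx'])/d['fx']*z,-(v-d['cy'])/d['fy']*z,-z],-1)
    return p@d['rotation'].T+d['origin']
def crop(fn,u0,v0,u1,v1,k,out):
    im=cv2.imread(f'pics/{fn}.png')[v0:v1,u0:u1]; cv2.imwrite(f'pics/{out}.png',cv2.resize(im,None,fx=k,fy=k,interpolation=cv2.INTER_CUBIC))
E
python3 - <<'E'
from h import *
np.set_printoptions(precision=2,suppress=True)
for n in ['scene','side','wrist']:
    d=grab(n,n+'0'); print(n,{k:(v if np.size(v)<10 else v.shape) for k,v in d.items() if k not in('img','z_map')})
print(r.observe())
E
```

```text
scene {'fx': 414.6146315967558, 'fy': 414.6146315967558, 'cx': 318.9522648033663, 'cy': 201.21169571851183, 'origin': array([1321.5 ,   77.41,  763.8 ]), 'rotation': array([[-0.07, -0.62,  0.78],
       [ 1.  , -0.04,  0.06],
       [-0.01,  0.78,  0.62]])}
side {'fx': 407.94697421779523, 'fy': 407.94697421779523, 'cx': 315.91667964734205, 'cy': 200.07838686496942, 'origin': array([254.95, 795.59, 650.68]), 'rotation': array([[-0.94,  0.2 , -0.28],
       [-0.34, -0.48,  0.81],
       [ 0.02,  0.85,  0.52]])}
wrist {'fx': 324.83394547399143, 'fy': 324.83394547399143, 'cx': 318.75064596943884, 'cy': 200.65394653813513, 'origin': array([ 201.6 , -595.69,  383.72]), 'rotation': array([[-0.43, -0.87, -0.24],
       [ 0.9 , -0.41, -0.12],
       [ 0.  , -0.27,  0.96]])}
{'clock': 0.15, 'q': array([-49.76,  22.08,   0.4 ,  -0.02, -68.41, -14.82]), 'joint_velocities': array([ 0.01, -0.17,  0.22,  0.11, -0.13, -0.02]), 'effort': array([ -0.  , -39.11,  18.76,   4.22,   0.01,  -0.  ]), 'ee_pos': array([ 268.18, -564.04,  221.71]), 'tool_rot': array([[-0.9 , -0.43, -0.  ],
       [-0.43,  0.9 ,  0.  ],
       [ 0.  ,  0.  , -1.  ]]), 'ft_force': array([0.71, 0.09, 0.08]), 'moment': array([0.03, 0.02, 0.01]), 'grip_width': 86.98379219643816}
```

View pics/scene0.png

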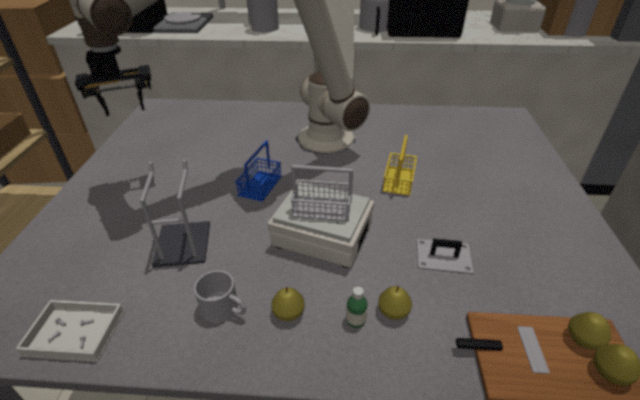

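View pics/side0.png

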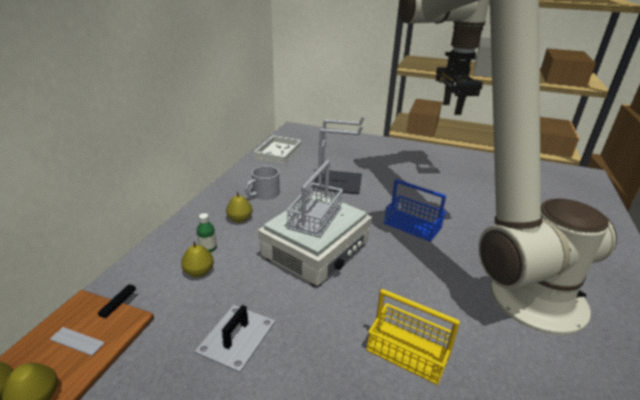

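View pics/wrist0.png

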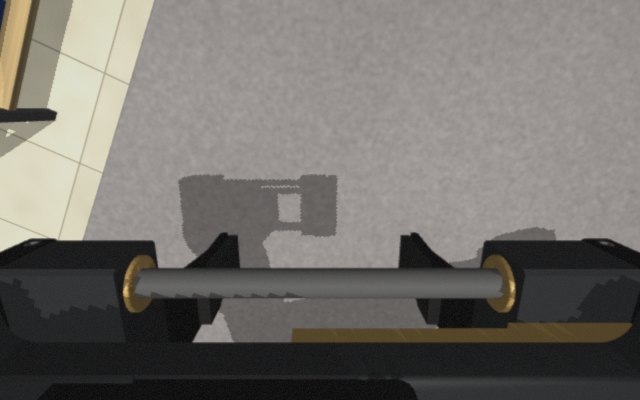

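Run:
```python
from h import *
crop('scene0',220,130,420,270,4,'c1')
crop('scene0',120,140,240,290,5,'c2')
crop('scene0',400,220,500,290,7,'c3')
crop('side0',240,130,400,290,5,'c4')
```

```text
(no output)
```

View pics/c1.png

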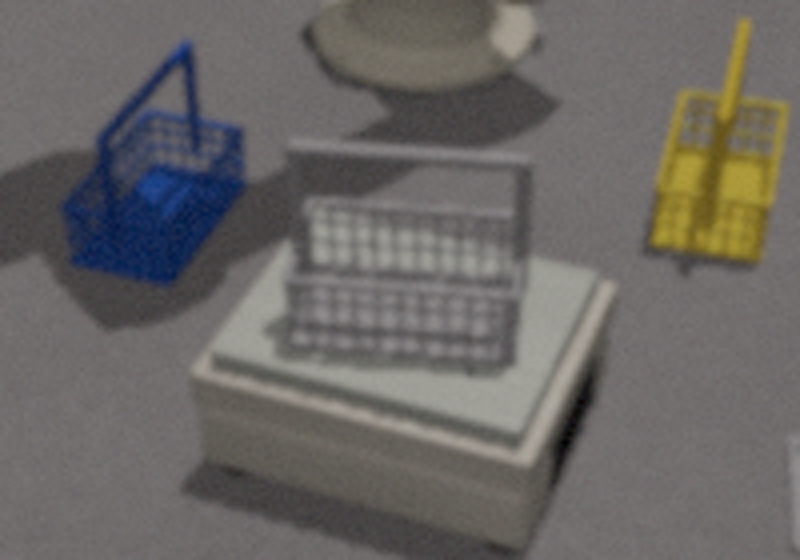

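View pics/c2.png

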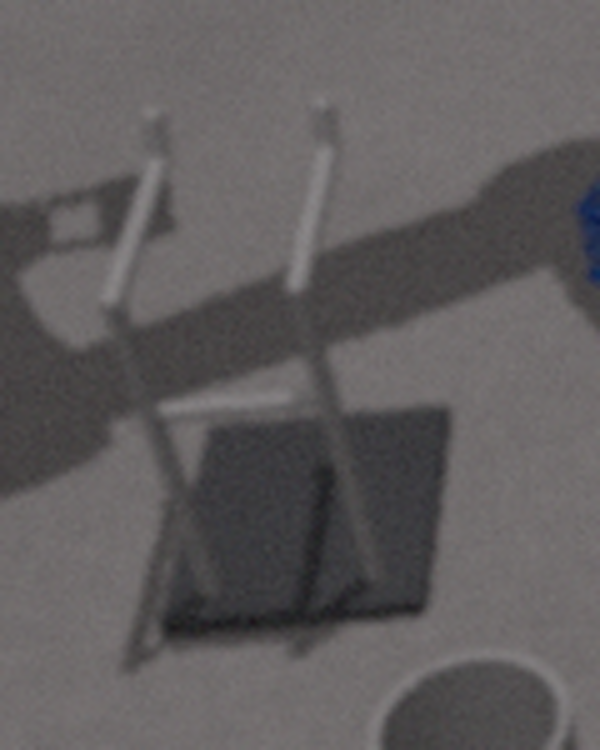

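View pics/c3.png

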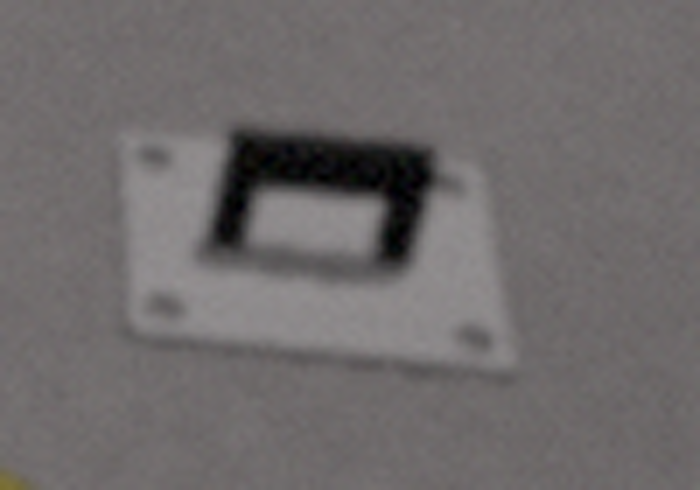

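View pics/c4.png

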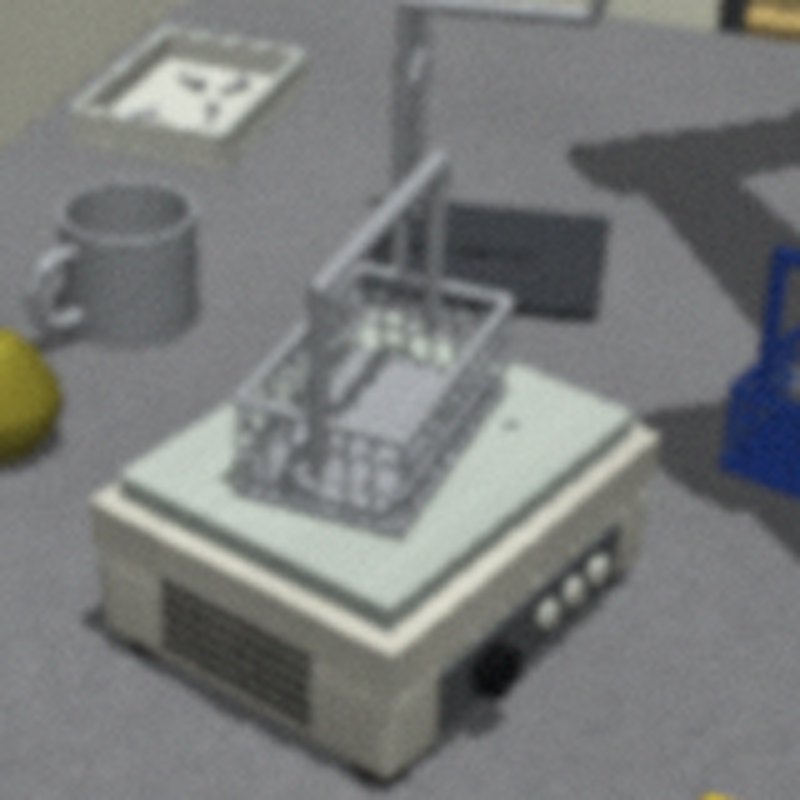

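```bash
cat > fit.py <<'E'
from h import *
from scipy.optimize import least_squares
np.set_printoptions(precision=1,suppress=True)
def fit(obs,x0,z0=0,freez=True,w=None):
    # obs: list of (d, local pt, (u,v)); pose x,y,yaw
    def f(p):
        c,s=np.cos(p[2]),np.sin(p[2]); o=[]
        for d,L,uv in obs:
            P=[p[0]+c*L[0]-s*L[1],p[1]+s*L[0]+c*L[1],z0+L[2]]
            o+=list(proj(d,P)-uv)
        return np.array(o)
    r_=least_squares(f,x0,loss='soft_l1'); return r_.x,f(r_.x).reshape(-1,2)
E
python3 - <<'E'
from fit import *
s=load('scene0'); e=load('side0')
# rough
for n,u,v in [('bailL',292.5,167),('bailR',352,169.5),('mach',340,225),('cov',445,262),('hookbase',170,240)]:
    print(n,pt(s,u,v))
# cloud of machine top
C=cloud(s).reshape(-1,3); m=(C[:,2]>94)&(C[:,2]<106)&(abs(C[:,0]-650)<250)&(C[:,1]>-250)&(C[:,1]<250)
Q=C[m]; print(len(Q),Q.mean(0), cv2.minAreaRect(Q[:,:2].astype(np.float32)))
def yawfit(name,obs,x0,**k):
    p,res=fit(obs,x0,**k); print(name,p[:2],np.degrees(p[2]),'\n',res)
c=lambda a,b:(a/5+120,b/5+140)
H=[(s,(0,-40,195),c(112,303)),(s,(0,40,195),c(297,290)),(s,(-118,-40,220),c(152,112)),(s,(-118,40,220),c(323,103)),
(s,(-110,-40,195),c(158,160)),(s,(-110,40,195),c(327,150))]
yawfit('hook',H,[750,-250,0])
c=lambda a,b:(a/7+400,b/7+220)
K=[(s,(-38,-53,5),c(155,156)),(s,(38,-53,5),c(166,305)),(s,(38,53,5),c(474,336)),(s,(-38,53,5),c(452,182)),
 (s,(-50,-65,5),c(122,135)),(s,(50,-65,0),c(132,335)),(s,(50,65,0),c(517,372)),(s,(-50,65,5),c(485,168))]
yawfit('cover',K,[750,250,0])
c=lambda a,b:(a/4+220,b/4+130)
e5=lambda a,b:(a/5+240,b/5+130)
M=[(s,(80,-100,100),c(213,362)),(s,(80,100,100),c(515,443)),(s,(-80,100,100),c(597,270)),
 (e,(-80,100,100),e5(385,612)),(e,(80,100,100),e5(125,480)),(e,(-80,-100,100),e5(632,420))]
yawfit('mach',M,[650,0,0])
yawfit('mach_s',M[:3],[650,0,0]); yawfit('mach_e',M[3:],[650,0,0])
B=[(s,(0,-68,120),c(290,148)),(s,(0,68,120),c(528,158)),(e,(0,68,120),e5(318,290)),(e,(0,-68,120),e5(440,158))]
yawfit('bask',B,[650,0,0],z0=100)
yawfit('bask_s',B[:2],[650,0,0],z0=100);yawfit('bask_e',B[2:],[650,0,0],z0=100)
E
```

```text
bailL [523.2 -45.6 222.5]
bailR [528.3  92.8 224.5]
mach [583.9  69.9 101.9]
cov [595.5 331.9   4.2]
hookbase [ 569.9 -371.8   11.9]
2667 [545.8  28.8 101. ] ((599.189697265625, 15.9207763671875), (230.9523468017578, 366.13714599609375), 86.49099731445312)
hook [ 627.6 -328.2] 10.703024159153001 
 [[-0.1  0.2]
 [-0.1 -0. ]
 [-0.3 -0.3]
 [-0.4 -0.8]
 [ 0.5  0.6]
 [ 0.5  0.2]]
cover [571.2 334.6] -1084.4138834958403 
 [[ 0.3 -0.2]
 [ 0.1  0. ]
 [ 0.6  0.2]
 [-0.1  0.2]
 [ 0.1 -0.8]
 [-0.1  0.2]
 [-0.2  0.7]
 [-0.6 -0.6]]
mach [518.6  23.4] -17.839395193776618 
 [[-0.9 -3.2]
 [ 1.2 -2.7]
 [ 0.4  0.5]
 [ 0.2 -0. ]
 [-1.9 -1. ]
 [-0.  -1. ]]
mach_s [526.7  22.7] -16.915642940376816 
 [[-1.6 -0.5]
 [ 1.6 -0.6]
 [-0.1  2. ]]
mach_e [516.9  25. ] 2141.820737679444 
 [[ 0.4  0.6]
 [-1.6 -0.6]
 [ 0.6 -0.4]]
bask [521.2  22.8] -3.068096773446936 
 [[ 0.6 -0.4]
 [-1.   0.8]
 [ 0.4 -0.1]
 [-0.5  0.8]]
bask_s [520.8  23.4] -2160.6809994976115 
 [[ 0.7  0.1]
 [-0.7 -0. ]]
bask_e [521.6  21.5] 5036.107213257989 
 [[ 0.1 -0.5]
 [-0.1  0.7]]
```

Candidates: plain steel wire basket on the drive base at scene (322,195), which is the one I want. The blue one (259,175) and yellow one (400,172) stand on the bench and are look-alikes. The close crop shows the grey one with its upright handle, from (292,167) to (352,169). The cover is at (445,255) and the hook is at (170,215) with its prongs toward the robot. First I'll go above the hook and look with the wrist camera.

>>> apply_moves([
  {"xyz":[35,34,15],"delta_rot":[0,0,7.9]},
  {"xyz":[35,34,15],"delta_rot":[0,0,7.9]},
  {"xyz":[35,34,15],"delta_rot":[0,0,7.9]},
  {"xyz":[35,34,15],"delta_rot":[0,0,7.9]},
  {"xyz":[35,34,15],"delta_rot":[0,0,7.9]},
  {"xyz":[35,34,15],"delta_rot":[0,0,7.9]},
  {"xyz":[35,34,15],"delta_rot":[0,0,7.9]},
  {"xyz":[35,34,15],"delta_rot":[0,0,7.9]},
])

```text
clock: 1.15
ee_pos: [549.2, -291.1, 342.8]
tool_rot: [[-0.019, -1.0, -0.0], [-1.0, 0.019, 0.0], [-0.0, 0.0, -1.0]]
ft_force: [0.8, -0.0, -0.3]
grip_width: 87.0
```

>>> apply_moves([
  {"xyz":[0,0,0],"delta_rot":[0,0,0]},
  {"xyz":[0,0,0],"delta_rot":[0,0,0]},
])

```text
clock: 1.4
ee_pos: [548.0, -292.3, 341.8]
tool_rot: [[-0.024, -1.0, -0.001], [-1.0, 0.024, 0.001], [-0.001, 0.001, -1.0]]
ft_force: [0.5, 0.5, -0.8]
grip_width: 86.8
```

Run:
```python
from h import *
grab('wrist','w1'); o=r.observe(); print(o['ee_pos'],o['tool_rot'],o['q'])
```

```text
[ 547.61256864 -292.73701423  341.85775013] [[-2.51333873e-02 -9.99682980e-01 -1.50055730e-03]
 [-9.99684000e-01  2.51326623e-02  5.00064671e-04]
 [-4.62193141e-04  1.51265145e-03 -9.99998749e-01]] [-1.32189842e+01  1.87288199e+01  1.22976541e+01 -8.28275404e-03
 -8.36590837e+01  1.17797367e+01]
```

View pics/w1.png

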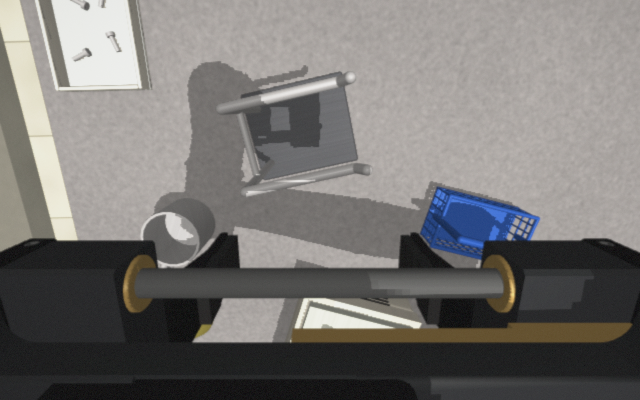

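Run:
```python
from h import *
crop('w1',200,50,400,210,4,'c5')
```

```text
(no output)
```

View pics/c5.png

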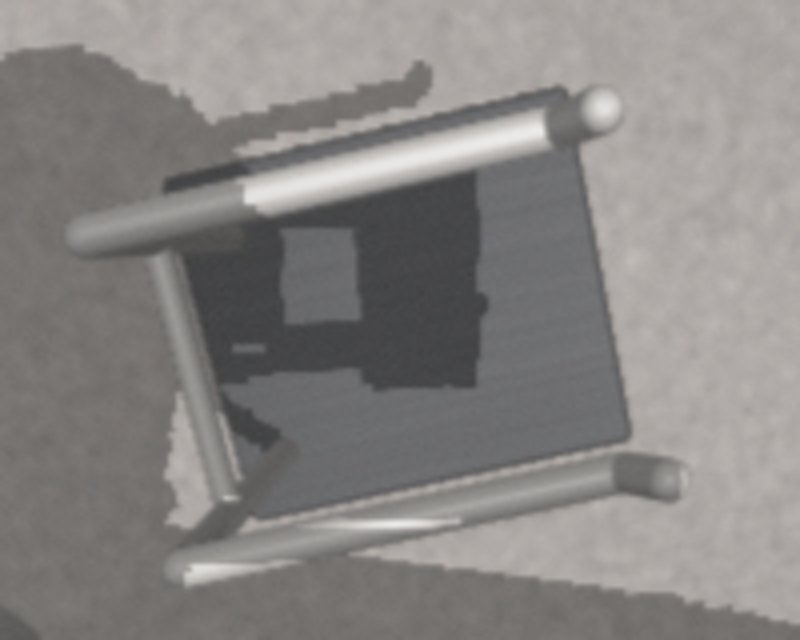

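Run:
```python
from fit import *
s=load('scene0'); w=load('w1')
c=lambda a,b:(a/5+120,b/5+140)
H=[(s,(0,-40,195),c(112,303)),(s,(0,40,195),c(297,290)),(s,(-118,-40,220),c(152,112)),(s,(-118,40,220),c(323,103)),
(s,(-110,-40,195),c(158,160)),(s,(-110,40,195),c(327,150))]
k=lambda a,b:(a/4+200,b/4+50)
W=[(w,(0,-40,195),k(86,237)),(w,(0,40,195),k(185,567)),(w,(-110,-40,195),k(548,130)),(w,(-110,40,195),k(617,472)),(w,(-118,-40,220),k(602,108)),(w,(-118,40,220),k(670,481))]
for n,o in (('w',W),('s',H),('all',W+H)):
    p,res=fit(o,[627,-328,.18]); print(n,p[:2],np.degrees(p[2]),res.tolist() if n=='w' else '')
    c_,s_=np.cos(p[2]),np.sin(p[2]); print('seat',p[0]-80*c_,p[1]-80*s_)
```

```text
w [ 628.2 -328.3] 11.15897327882304 [[-0.5158039347621184, 0.1604274461481907], [-0.9683504113332333, 0.3336671598879377], [1.693892993432769, -0.8819141667011507], [1.2160405510941246, -0.10351170873292403], [-0.42708334682680515, -0.07821005338243481], [-0.06737750168866796, 0.6526884760984899]]
seat 549.6834398279294 -343.8287685435931
s [ 627.6 -328.2] 10.70302405485717 
seat 548.9574291832454 -343.1020122041381
all [ 628.1 -328.3] 11.114727509621332 
seat 549.5864706454412 -343.72065356376027
```

>>> apply_moves([
  {"xyz":[-3,48,0],"delta_rot":[0,0,0]},
  {"xyz":[-3,48,0],"delta_rot":[0,0,0]},
  {"xyz":[-3,48,0],"delta_rot":[0,0,0]},
  {"xyz":[-3,48,0],"delta_rot":[0,0,0]},
  {"xyz":[-3,48,0],"delta_rot":[0,0,0]},
  {"xyz":[-3,48,0],"delta_rot":[0,0,0]},
  {"xyz":[-3,48,0],"delta_rot":[0,0,0]},
  {"xyz":[-3,48,0],"delta_rot":[0,0,0]},
])

```text
clock: 2.45
ee_pos: [523.7, 91.6, 342.4]
tool_rot: [[-0.026, -1.0, -0.0], [-1.0, 0.026, -0.0], [0.0, 0.0, -1.0]]
ft_force: [1.4, -0.7, -0.5]
grip_width: 87.2
```

>>> apply_moves([
  {"xyz":[0,0,0],"delta_rot":[0,0,0]},
  {"xyz":[0,0,0],"delta_rot":[0,0,0]},
])

```text
clock: 2.7
ee_pos: [524.1, 90.5, 342.4]
tool_rot: [[-0.025, -1.0, -0.001], [-1.0, 0.025, -0.0], [0.0, 0.001, -1.0]]
ft_force: [-0.7, -0.4, 0.4]
grip_width: 87.0
```

Run:
```python
from h import *
grab('wrist','w2'); o=r.observe(); print(o['ee_pos'],o['tool_rot'],o['q'],o['ft_force'])
crop('w2',200,0,460,240,3,'c6')
```

```text
[524.22772851  90.1735207  342.48092657] [[-2.58919891e-02 -9.99664699e-01 -3.06633789e-04]
 [-9.99664667e-01  2.58921079e-02 -3.90001176e-04]
 [ 3.97809804e-04  2.96433059e-04 -9.99999877e-01]] [ 2.72498677e+01  9.30880588e+00 -1.26986506e-01  1.19824554e-02
 -8.05900582e+01 -2.87355005e+01] [ 0.20871442 -0.43607468  0.17308001]
```

View pics/w2.png

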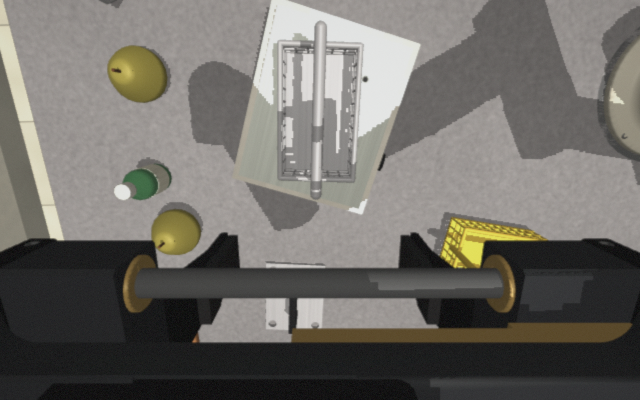

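View pics/c6.png

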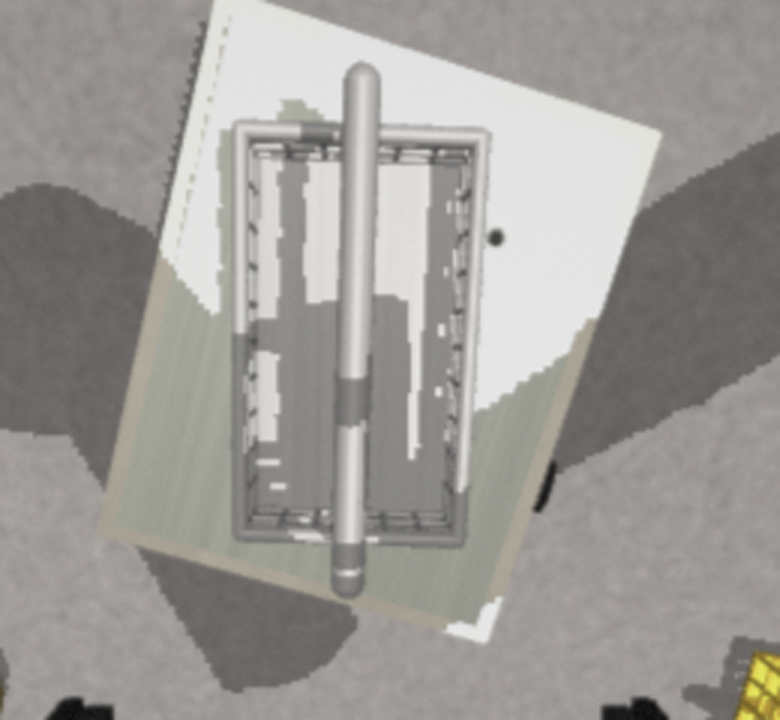

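Run:
```python
from fit import *
w=load('w2')
k=lambda a,b:(a/3+200,b/3)
a=onplane(w,*k(363,66),220); b=onplane(w,*k(348,596),220)
print('bail ends',a,b,(a+b)/2,np.linalg.norm(a-b))
a=onplane(w,*k(363,110),225); b=onplane(w,*k(351,500),225); d=b-a; print('yaw',np.degrees(np.arctan2(-d[0],d[1])),a,b)
# rim corners z=155, 84x140
R=[(w,(x*42,y*70,155),k(*uv)) for x,y,uv in [(1,-1,(235,122)),(-1,-1,(488,131)),(1,1,(236,542)),(-1,1,(463,545))]]
p,res=fit(R,[521,22,0]); 
import numpy as np
R=[(d,(x,y,z),uv) for d,(x,y,z),uv in R]
p,res=fit(R,[521,22,0],z0=0); print(p[:2],np.degrees(p[2]),res.tolist())
# machine: alu top corners z=100 (visible?), hole
print('corner tr',onplane(w,*k(661,133),100),onplane(w,*k(661,133),86))
M=[(w,(-90,-110,86),k(661,133)),(w,(90,110,86),k(100,535)),(w,(-90,110,86),k(490,642)),(w,(90,-110,86),k(214,-1))]
M2=[(w,(-80,-100,100),k(661,133)),(w,(80,100,100),k(100,535)),(w,(-80,100,100),k(490,642)),(w,(80,-100,100),k(214,-1))]
for m in (M,M2):
    p,res=fit(m,[521,22,-.3]);print('mach',p[:2],np.degrees(p[2]),res.tolist())
    print(proj(w,[p[0]+np.cos(p[2])*-38+np.sin(p[2])*-53,p[1]-np.sin(p[2])*38-53*np.cos(p[2]),100]),'hole seen at',k(496,238))
```

```text
bail ends [519.1 -49.  220. ] [527.1  95.2 220. ] [523.1  23.1 220. ] 144.4557837357419
yaw -3.305243294309771 [519.4 -37.6 225. ] [525.3  65.  225. ]
[523.1  23.5] -3.118414300245416 [[-0.6440112597539951, 0.05730022541234092], [0.45715174374345224, -0.2624954916980258], [-0.25854170147266586, -0.3393084326378357], [0.42677826111946615, 0.807310863721483]]
corner tr [405.1 -51.  100. ] [401.  -53.4  86. ]
mach [519.4  25.1] -17.035586515079956 [[-0.05367475821918788, -0.2699310179046037], [-0.30880801218927445, 1.7556575157017562], [0.14233128770661096, 0.9849019176444926], [0.1920603521913904, -1.9785547153629846]]
[338.6  80.7] hole seen at (365.33333333333337, 79.33333333333333)
mach [520.3  23.4] -15.669809518982497 [[-9.847953068594677, 0.01084525409047643], [6.880592449737435, -0.7347853662182899], [-1.9599210264241833, -6.801570467039596], [1.6918593406648483, 5.927660080277254]]
[339.  78.] hole seen at (365.33333333333337, 79.33333333333333)
```

>>> apply_moves([
  {"xyz":[-1,-34,-10],"delta_rot":[0,0,-0.8]},
  {"xyz":[0,-33,-30],"delta_rot":[0,0,-0.8]},
  {"xyz":[0,0,-40],"delta_rot":[0,0,0]},
  {"xyz":[0,0,-35],"delta_rot":[0,0,0]},
  {"xyz":[0,0,-20],"delta_rot":[0,0,0]},
  {"xyz":[0,0,-6],"delta_rot":[0,0,0]},
  {"xyz":[0,0,0],"delta_rot":[0,0,0]},
  {"xyz":[0,0,0],"delta_rot":[0,0,0]},
], jaw=50, squeeze=40)

```text
clock: 3.75
ee_pos: [524.1, 24.4, 202.7]
tool_rot: [[-0.052, -0.999, 0.002], [-0.999, 0.052, 0.0], [-0.001, -0.002, -1.0]]
ft_force: [-0.1, -0.4, 0.1]
grip_width: 50.2
```

Run:
```python
from h import *
grab('side','s1'); crop('side0',0,0,9,9,1,'x'); crop('s1',240,60,440,220,4,'c7'); print(r.observe()['ee_pos'])
grab('wrist','w3')
```

```text
[524.00537612  24.56035854 202.69616587]
```

View pics/c7.png

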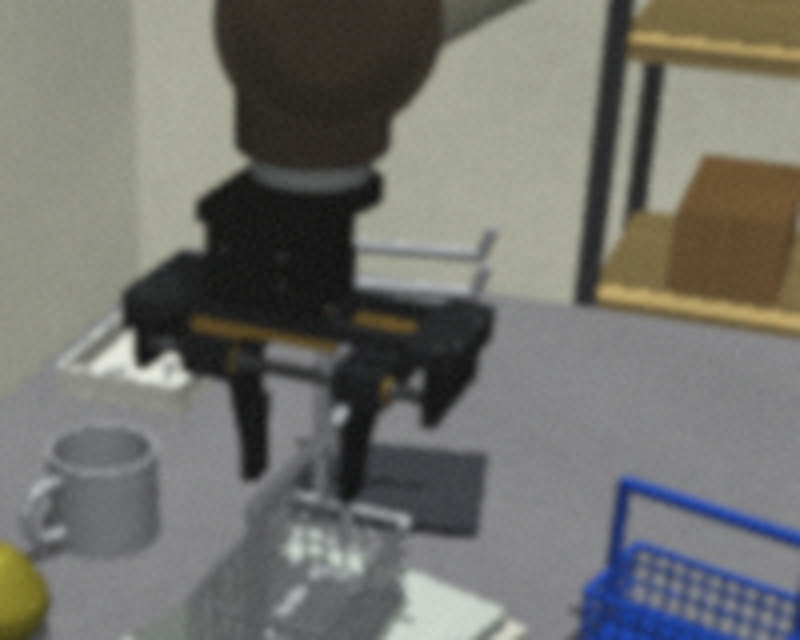

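View pics/w3.png

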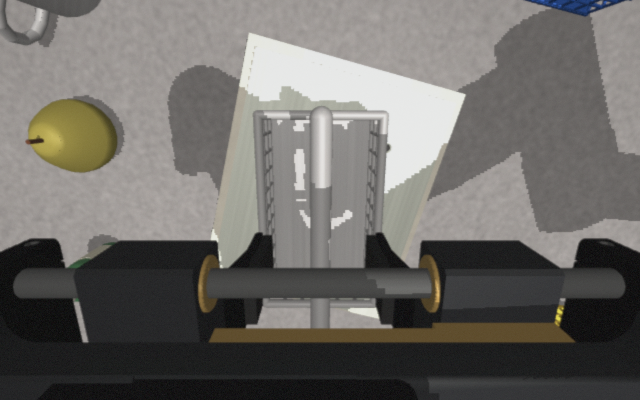

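>>> apply_moves([
  {"xyz":[0,0,-1],"delta_rot":[0,0,0]},
  {"xyz":[0,0,0],"delta_rot":[0,0,0]},
  {"xyz":[0,0,0],"delta_rot":[0,0,0]},
  {"xyz":[0,0,0],"delta_rot":[0,0,0]},
  {"xyz":[0,0,0],"delta_rot":[0,0,0]},
  {"xyz":[0,0,0],"delta_rot":[0,0,0]},
], jaw=0, squeeze=50)

```text
clock: 4.6
ee_pos: [523.4, 24.6, 200.5]
tool_rot: [[-0.052, -0.999, -0.0], [-0.999, 0.052, 0.0], [-0.0, 0.0, -1.0]]
ft_force: [0.1, 0.4, -0.5]
grip_width: 8.5
```

>>> apply_moves([
  {"xyz":[0,0,5],"delta_rot":[0,0,0]},
  {"xyz":[0,0,10],"delta_rot":[0,0,0]},
  {"xyz":[0,0,15],"delta_rot":[0,0,0]},
  {"xyz":[0,0,20],"delta_rot":[0,0,0]},
  {"xyz":[0,0,20],"delta_rot":[0,0,0]},
  {"xyz":[0,0,10],"delta_rot":[0,0,0]},
  {"xyz":[0,0,0],"delta_rot":[0,0,0]},
  {"xyz":[0,0,0],"delta_rot":[0,0,0]},
])

```text
clock: 5.6
ee_pos: [522.8, 24.5, 279.8]
tool_rot: [[-0.052, -0.999, -0.002], [-0.999, 0.052, -0.0], [0.0, 0.002, -1.0]]
ft_force: [-0.8, 0.6, -3.7]
grip_width: 8.4
```

Run:
```python
from h import *
d=grab('side','s2'); crop('s2',240,40,440,240,4,'c8'); s=load('scene0')
np.set_printoptions(precision=1,suppress=True)
for uv in [(266,148),(248,165),(240,190),(280,172)]: print(pt(s,*uv))
d=grab('wrist','w4'); print(r.observe()['ft_force'])
```

```text
[ 245.2 -166.8  100.6]
[ 190.5 -245.7   -1.1]
[ 364.2 -230.4   26.6]
[ 248.7 -128.8   15.7]
[-0.3  0.2 -2.9]
```

View pics/c8.png

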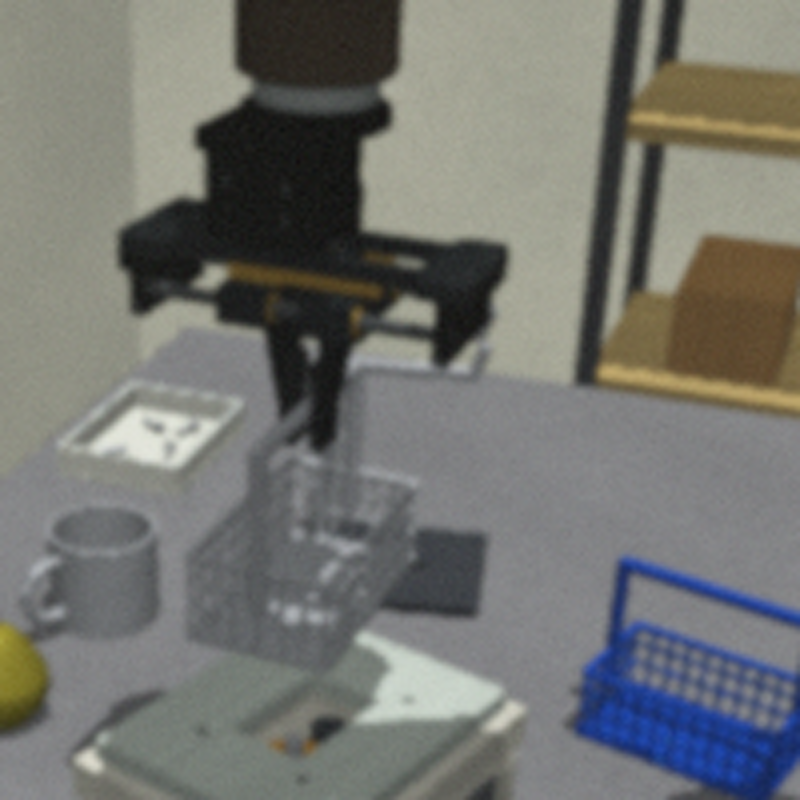

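View pics/w4.png

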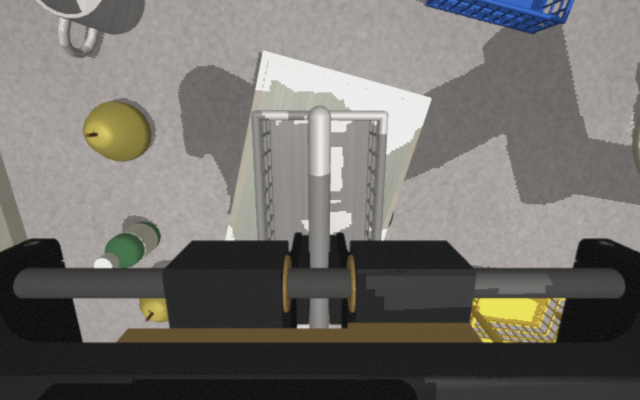

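>>> apply_moves([
  {"xyz":[-3,-15,2],"delta_rot":[0,0,0.6]},
  {"xyz":[-6,-33,0],"delta_rot":[0,0,1.2]},
  {"xyz":[-6,-33,0],"delta_rot":[0,0,1.2]},
  {"xyz":[-6,-33,0],"delta_rot":[0,0,1.2]},
  {"xyz":[-6,-33,0],"delta_rot":[0,0,1.2]},
  {"xyz":[-6,-33,0],"delta_rot":[0,0,1.2]},
  {"xyz":[-6,-33,0],"delta_rot":[0,0,1.2]},
  {"xyz":[-6,-33,0],"delta_rot":[0,0,1.2]},
])

```text
clock: 6.7
ee_pos: [477.4, -223.2, 282.5]
tool_rot: [[0.106, -0.994, -0.001], [-0.994, -0.106, -0.0], [0.0, 0.001, -1.0]]
ft_force: [0.2, 0.3, -2.1]
grip_width: 8.6
```

>>> apply_moves([
  {"xyz":[-6,-33,0],"delta_rot":[0,0,1.2]},
  {"xyz":[-6,-33,0],"delta_rot":[0,0,1.2]},
  {"xyz":[-6,-33,0],"delta_rot":[0,0,1.2]},
  {"xyz":[-5,-28,0],"delta_rot":[0,0,1.2]},
  {"xyz":[-3,-15,0],"delta_rot":[0,0,0.4]},
  {"xyz":[0,0,0],"delta_rot":[0,0,0]},
  {"xyz":[0,0,0],"delta_rot":[0,0,0]},
])

```text
clock: 7.58
ee_pos: [452.0, -366.0, 293.9]
tool_rot: [[0.198, -0.98, 0.009], [-0.98, -0.198, -0.009], [0.011, -0.007, -1.0]]
ft_force: [-8.0, 5.6, 29.3]
grip_width: 9.1
```

Run:
```python
from h import *
o=r.observe();print(o['ee_pos'],o['tool_rot'],o['ft_force'])
d=grab('wrist','w5'); d=grab('scene','sc5'); crop('sc5',80,60,280,260,4,'c9')
```

```text
[ 451.95697931 -366.03342245  293.9099716 ] [[ 0.19782079 -0.98019328  0.00938415]
 [-0.98017572 -0.19790721 -0.00939642]
 [ 0.0110675  -0.00733931 -0.99991182]] [-8.04439524  5.56497049 29.34186361]
```

View pics/w5.png

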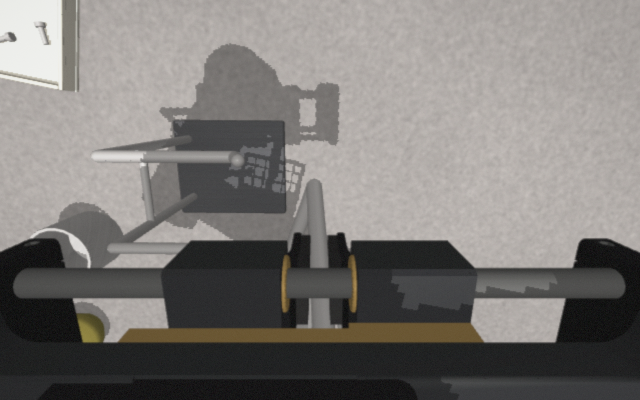

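View pics/c9.png

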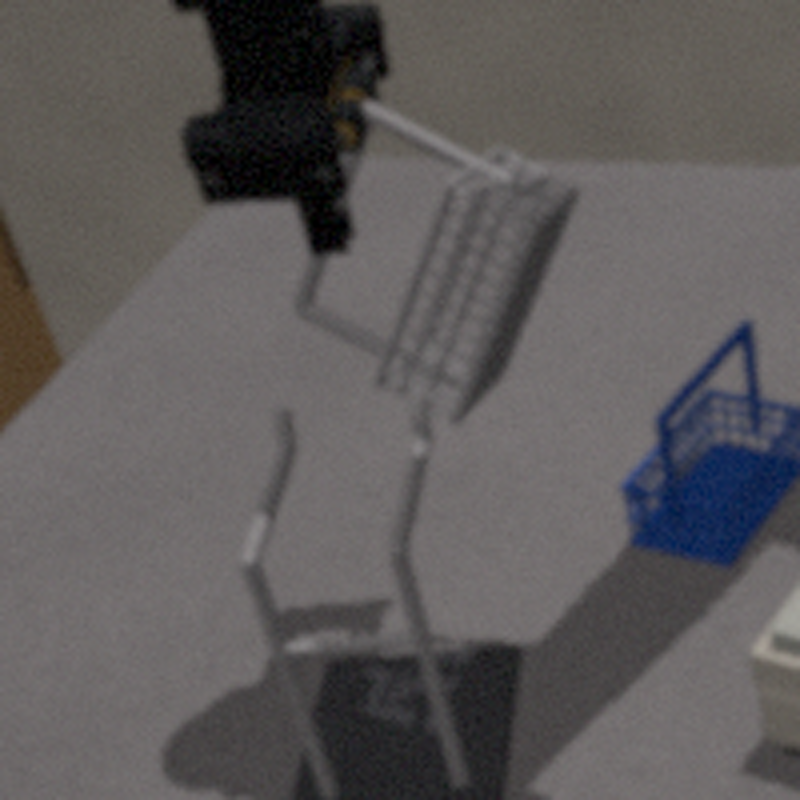

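Run:
```python
from h import *
d=grab('side','s5'); crop('s5',240,20,480,220,3,'c10')
```

```text
(no output)
```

View pics/c10.png

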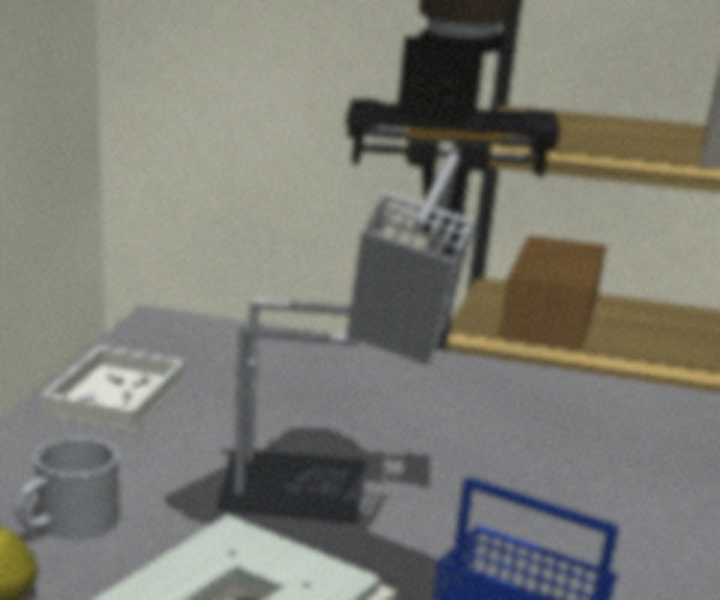

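>>> apply_moves([
  {"xyz":[0,0,5],"delta_rot":[0,0,0]},
  {"xyz":[0,0,8],"delta_rot":[0,0,0]},
  {"xyz":[0,0,12],"delta_rot":[0,0,0]},
  {"xyz":[0,0,15],"delta_rot":[0,0,0]},
  {"xyz":[0,0,15],"delta_rot":[0,0,0]},
  {"xyz":[0,0,10],"delta_rot":[0,0,0]},
  {"xyz":[0,0,0],"delta_rot":[0,0,0]},
])

```text
clock: 8.6
ee_pos: [452.7, -363.7, 348.6]
tool_rot: [[0.195, -0.981, 0.002], [-0.981, -0.195, -0.001], [0.001, -0.002, -1.0]]
ft_force: [0.1, 0.3, -3.0]
grip_width: 8.0
```

Run:
```python
from h import *
o=r.observe();print(o['ee_pos'],o['ft_force'],o['grip_width'])
d=grab('side','s6'); crop('s6',240,0,480,200,3,'c11')
d=grab('scene','sc6'); crop('sc6',80,20,280,220,4,'c12')
```

```text
[ 452.74611054 -363.65120332  348.5640612 ] [ 0.14219032  0.29205632 -2.95026347] 8.047739058097367
```

View pics/c11.png

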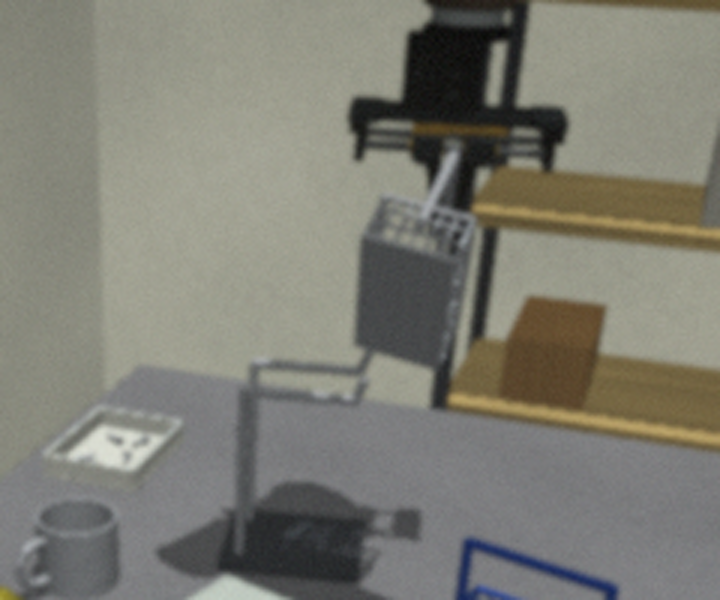

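View pics/c12.png

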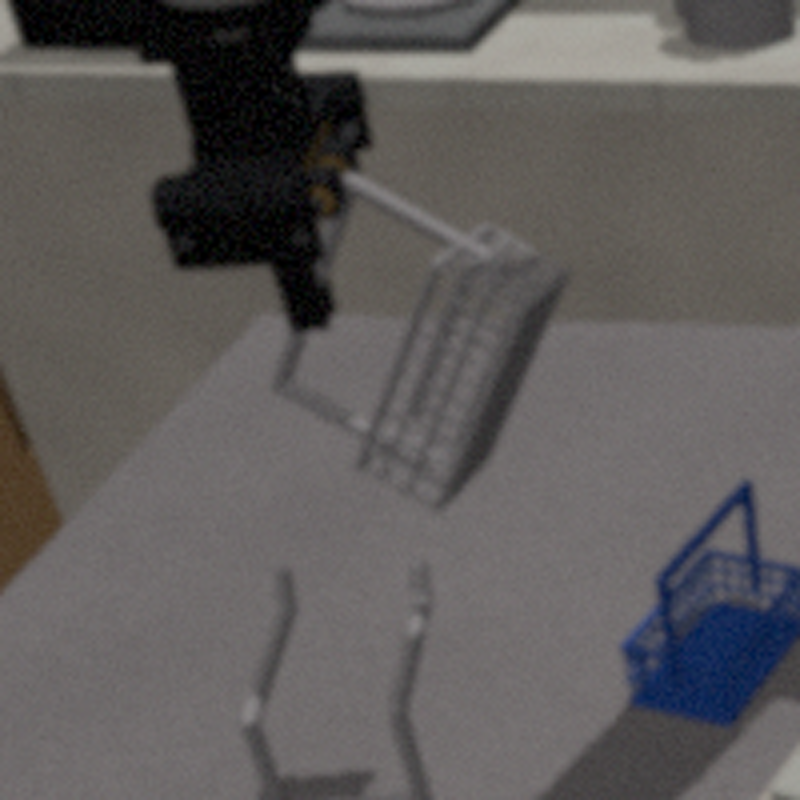

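>>> apply_moves([
  {"xyz":[2,15,0],"delta_rot":[0,0,0]},
  {"xyz":[6,33,0],"delta_rot":[0,0,0]},
  {"xyz":[6,33,0],"delta_rot":[0,0,0]},
  {"xyz":[6,33,0],"delta_rot":[0,0,0]},
  {"xyz":[6,33,0],"delta_rot":[0,0,0]},
  {"xyz":[6,33,0],"delta_rot":[0,0,0]},
  {"xyz":[6,33,0],"delta_rot":[0,0,0]},
  {"xyz":[6,33,0],"delta_rot":[0,0,0]},
])

```text
clock: 9.7
ee_pos: [495.8, -115.6, 347.2]
tool_rot: [[0.195, -0.981, -0.001], [-0.981, -0.195, 0.0], [-0.0, 0.001, -1.0]]
ft_force: [0.5, -0.7, -3.0]
grip_width: 8.6
```

>>> apply_moves([
  {"xyz":[6,33,0],"delta_rot":[0,0,0]},
  {"xyz":[6,33,0],"delta_rot":[0,0,0]},
  {"xyz":[6,33,0],"delta_rot":[0,0,0]},
  {"xyz":[4,28,0],"delta_rot":[0,0,0]},
  {"xyz":[2,14,0],"delta_rot":[0,0,0]},
  {"xyz":[0,0,0],"delta_rot":[0,0,0]},
  {"xyz":[0,0,0],"delta_rot":[0,0,0]},
])

```text
clock: 10.58
ee_pos: [520.0, 23.0, 347.5]
tool_rot: [[0.194, -0.981, -0.0], [-0.981, -0.194, -0.0], [0.0, 0.001, -1.0]]
ft_force: [0.1, 0.6, -2.8]
grip_width: 9.0
```

>>> apply_moves([
  {"xyz":[0,0,-15],"delta_rot":[0,0,0]},
  {"xyz":[0,0,-25],"delta_rot":[0,0,0]},
  {"xyz":[0,0,-25],"delta_rot":[0,0,0]},
  {"xyz":[0,0,-25],"delta_rot":[0,0,0]},
  {"xyz":[0,0,-18],"delta_rot":[0,0,0]},
  {"xyz":[0,0,-10],"delta_rot":[0,0,0]},
  {"xyz":[0,0,0],"delta_rot":[0,0,0]},
  {"xyz":[0,0,0],"delta_rot":[0,0,0]},
])

```text
clock: 11.58
ee_pos: [520.9, 23.5, 230.3]
tool_rot: [[0.195, -0.981, 0.002], [-0.981, -0.195, 0.0], [0.0, -0.002, -1.0]]
ft_force: [0.2, 0.0, -1.6]
grip_width: 8.8
```

Run:
```python
from h import *
o=r.observe();print(o['ee_pos'],o['ft_force'],o['grip_width'])
d=grab('side','s7'); crop('s7',220,40,460,240,3,'c13')
d=grab('scene','sc7'); crop('sc7',220,60,440,260,3,'c14')
```

```text
[520.8994877   23.50099123 230.29155569] [ 0.21810776  0.04805182 -1.63777817] 8.780058216486662
```

View pics/c13.png

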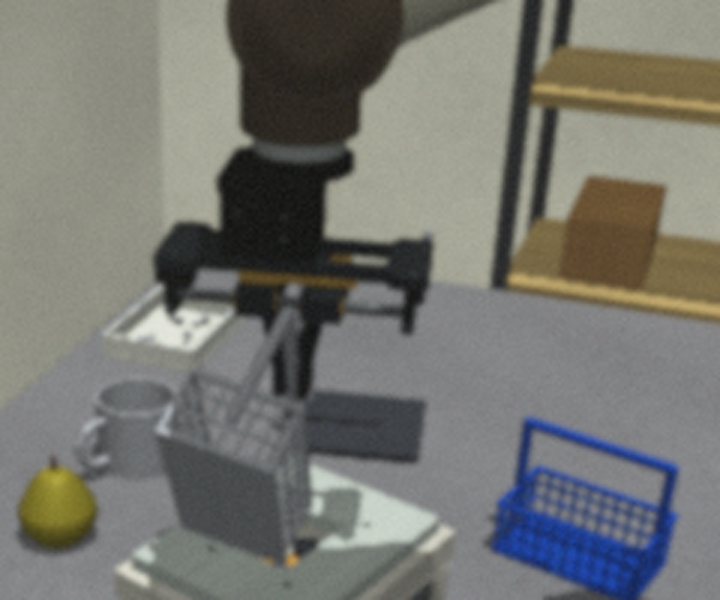

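View pics/c14.png

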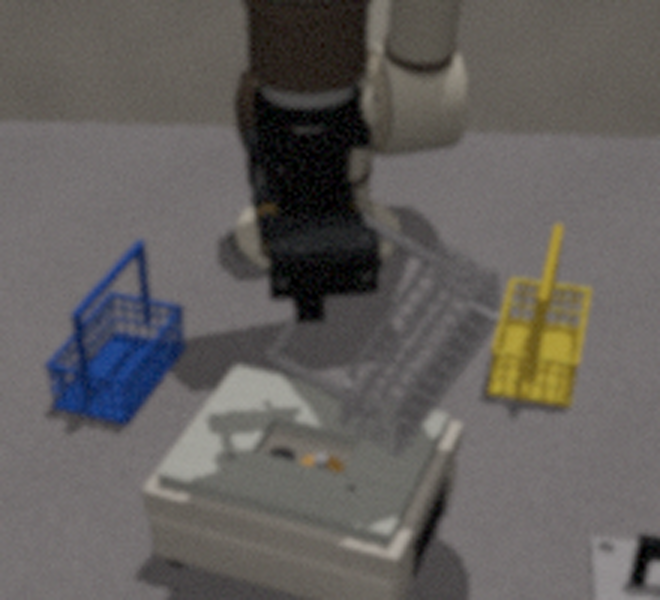

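>>> apply_moves([
  {"xyz":[0,0,0],"delta_rot":[0,0,0]},
  {"xyz":[0,0,0],"delta_rot":[0,0,0]},
  {"xyz":[0,0,0],"delta_rot":[0,0,0]},
  {"xyz":[0,0,0],"delta_rot":[0,0,0]},
], squeeze=15)

```text
clock: 12.18
ee_pos: [520.5, 23.6, 229.6]
tool_rot: [[0.195, -0.981, 0.0], [-0.981, -0.195, 0.0], [-0.0, -0.001, -1.0]]
ft_force: [-0.5, 0.5, -3.0]
grip_width: 9.1
```

Run:
```python
from h import *
o=r.observe();print(o['ee_pos'],o['ft_force'],o['grip_width'])
d=grab('scene','sc8'); crop('sc8',220,60,440,260,3,'c15')
```

```text
[520.49854472  23.6240852  229.62616546] [-0.54112629  0.4904762  -2.96162872] 9.096616878775665
```

View pics/c15.png

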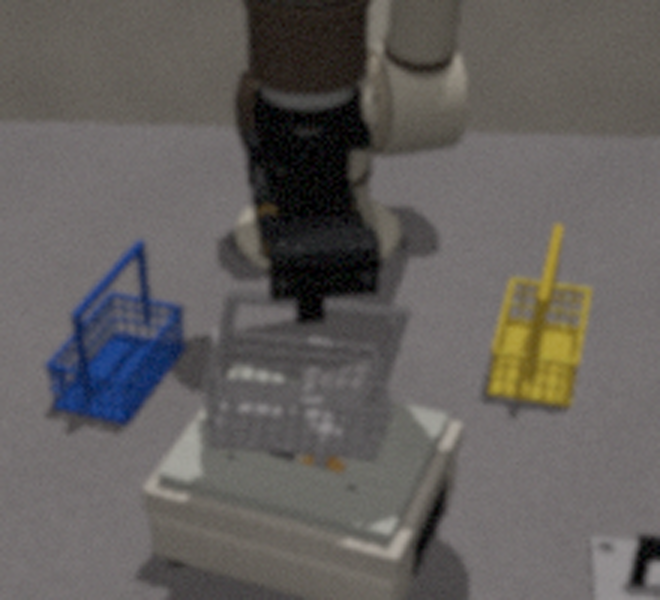

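>>> apply_moves([
  {"xyz":[0,0,-10],"delta_rot":[0,0,0]},
  {"xyz":[0,0,-10],"delta_rot":[0,0,0]},
  {"xyz":[0,0,-5],"delta_rot":[0,0,0]},
  {"xyz":[0,0,-2],"delta_rot":[0,0,0]},
  {"xyz":[0,0,-2],"delta_rot":[0,0,0]},
  {"xyz":[0,0,0],"delta_rot":[0,0,0]},
  {"xyz":[0,0,0],"delta_rot":[0,0,0]},
], squeeze=12)

```text
clock: 13.1
ee_pos: [521.9, 21.7, 204.3]
tool_rot: [[0.196, -0.981, 0.005], [-0.981, -0.196, -0.003], [0.004, -0.004, -1.0]]
ft_force: [-2.4, -5.7, 10.7]
grip_width: 9.2
```

>>> apply_moves([
  {"xyz":[0,0,0],"delta_rot":[0,0,0]},
  {"xyz":[0,0,0],"delta_rot":[0,0,0]},
  {"xyz":[0,0,0],"delta_rot":[0,0,0]},
], jaw=50)

```text
clock: 13.48
ee_pos: [520.4, 23.8, 200.2]
tool_rot: [[0.195, -0.981, -0.0], [-0.981, -0.195, 0.0], [-0.0, 0.0, -1.0]]
ft_force: [-0.4, 0.8, 0.4]
grip_width: 31.5
```

Run:
```python
from h import *
o=r.observe();print(o['ee_pos'],o['ft_force'],o['grip_width'])
d=grab('scene','sc9'); crop('sc9',220,60,440,260,3,'c16')
d=grab('wrist','w9');
```

```text
[520.43564517  23.83073266 200.15454947] [-0.35390976  0.75050552  0.42136812] 31.465590893184256
```

View pics/c16.png

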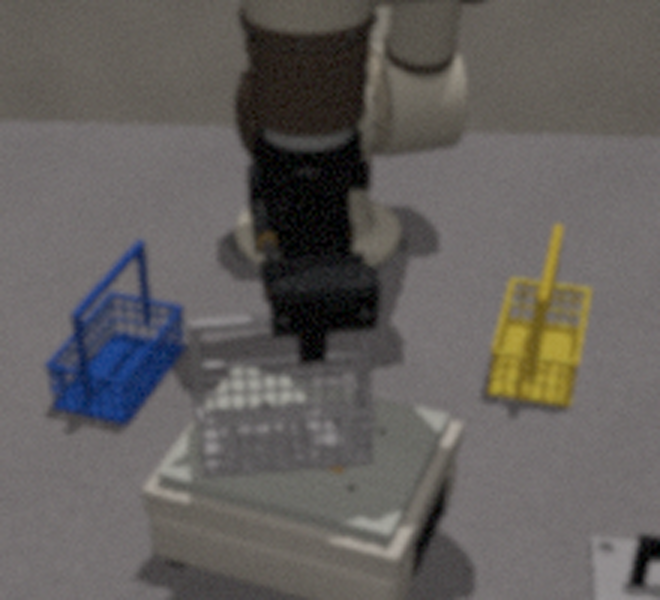

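View pics/w9.png

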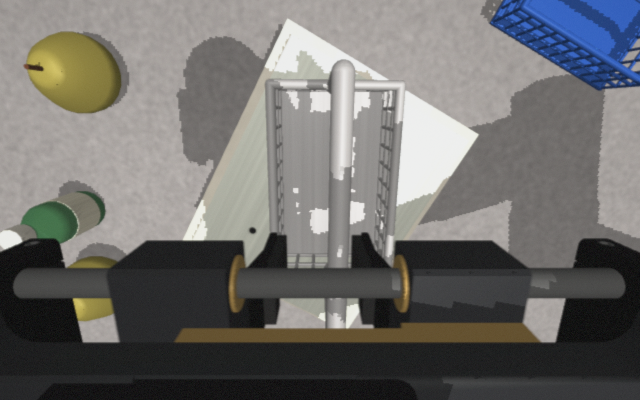

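Run:
```python
from fit import *
w=load('w9')
a=onplane(w,343,61,220); b=onplane(w,340,235,220); print(a,b); d=b-a; y=np.arctan2(-d[0],d[1]);print(np.degrees(y), a+73*np.array([-np.sin(y),np.cos(y),0]))
R=[(w,(42,-70,155),(266,80)),(w,(-42,-70,155),(405,83))]
p,res=fit(R,[521,0,.1]);print(p[:2],np.degrees(p[2]),res.tolist())
s=load('sc9'); e=None
c=lambda a,b:(a/3+220,b/3+60)
print(onplane(s,*c(190,330),220))
```

```text
[529.4 -68.7 220. ] [514.5   5.6 220. ]
11.314109735472844 [515.1   2.9 220. ]
[516.5   3.1] 10.044637460351092 [[-0.32741173675475466, 0.007017522690119904], [0.32786922483029457, 0.02731191028338742]]
[533.2 -65.9 220. ]
```

>>> apply_moves([
  {"xyz":[0,0,0],"delta_rot":[0,0,0]},
  {"xyz":[-5,-1,0],"delta_rot":[0,0,0]},
  {"xyz":[-4,0,0],"delta_rot":[0,0,0]},
  {"xyz":[2,-10,0],"delta_rot":[0,0,0]},
  {"xyz":[2,-10,0.5],"delta_rot":[0,0,0]},
  {"xyz":[0,0,0],"delta_rot":[0,0,0]},
  {"xyz":[0,0,0],"delta_rot":[0,0,0]},
], jaw=50)

```text
clock: 14.45
ee_pos: [515.5, 2.3, 201.0]
tool_rot: [[0.194, -0.981, -0.0], [-0.981, -0.194, 0.0], [-0.0, 0.0, -1.0]]
ft_force: [-0.4, -0.1, -0.3]
grip_width: 49.9
```

Run:
```python
from fit import *
o=r.observe();print(o['ee_pos'],o['ft_force'],o['grip_width'])
w=grab('wrist','w10');
```

```text
[515.5   2.3 201. ] [-0.4 -0.1 -0.3] 49.88291052065696
```

View pics/w10.png

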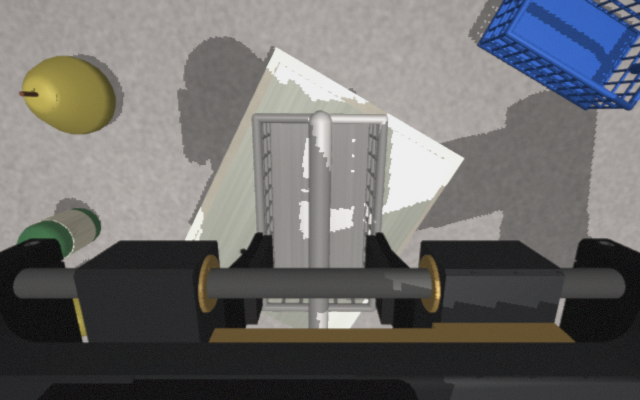

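>>> apply_moves([
  {"xyz":[0,0,0],"delta_rot":[0,0,0]},
  {"xyz":[0,0,0],"delta_rot":[0,0,0]},
  {"xyz":[0,0,0],"delta_rot":[0,0,0]},
  {"xyz":[0,0,0],"delta_rot":[0,0,0]},
  {"xyz":[0,0,0],"delta_rot":[0,0,0]},
  {"xyz":[0,0,0],"delta_rot":[0,0,0]},
], jaw=0, squeeze=58)

```text
clock: 15.25
ee_pos: [515.4, 2.6, 201.0]
tool_rot: [[0.195, -0.981, 0.0], [-0.981, -0.195, 0.0], [-0.0, -0.0, -1.0]]
ft_force: [0.7, -0.6, 0.2]
grip_width: 8.6
```

>>> apply_moves([
  {"xyz":[0,0,8],"delta_rot":[0,0,0]},
  {"xyz":[0,0,20],"delta_rot":[0,0,0]},
  {"xyz":[0,0,30],"delta_rot":[0,0,0]},
  {"xyz":[0,0,30],"delta_rot":[0,0,0]},
  {"xyz":[0,0,30],"delta_rot":[0,0,0]},
  {"xyz":[0,0,18],"delta_rot":[0,0,0]},
  {"xyz":[0,0,10],"delta_rot":[0,0,0]},
  {"xyz":[0,0,0],"delta_rot":[0,0,0]},
])

```text
clock: 16.25
ee_pos: [515.3, 2.6, 347.1]
tool_rot: [[0.195, -0.981, 0.0], [-0.981, -0.195, 0.0], [-0.0, -0.0, -1.0]]
ft_force: [0.6, 0.2, -3.4]
grip_width: 7.9
```

Run:
```python
from fit import *
o=r.observe();print(o['ee_pos'],o['ft_force'],o['grip_width'])
w=grab('side','s11'); crop('s11',220,0,460,200,3,'c17')
```

```text
[515.3   2.6 347.1] [ 0.6  0.2 -3.4] 7.867220284833377
```

View pics/c17.png

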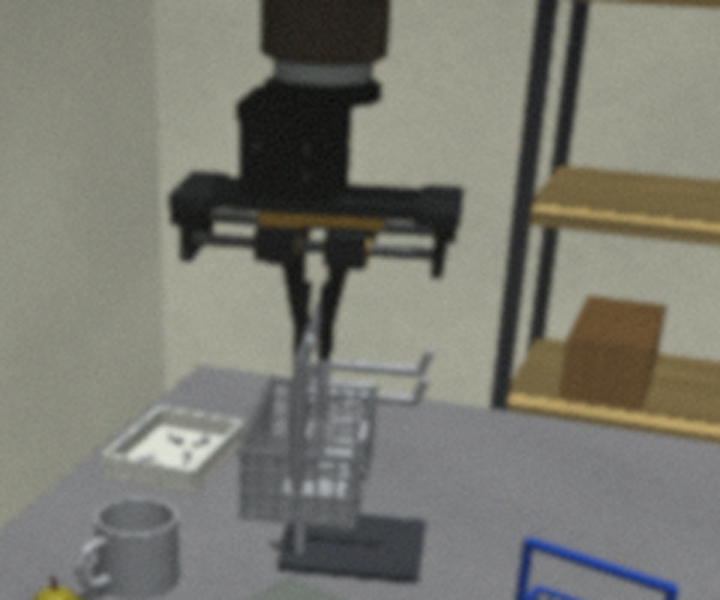

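The basket is held level and its underside is about 246 mm up, above the 225 mm tips. I'll swing to a point well out on the stand's -x side.

>>> apply_moves([
  {"xyz":[-10,-15,0],"delta_rot":[0,0,0]},
  {"xyz":[-16,-30,0],"delta_rot":[0,0,0]},
  {"xyz":[-16,-34,0],"delta_rot":[0,0,0]},
  {"xyz":[-16,-34,0],"delta_rot":[0,0,0]},
  {"xyz":[-16,-34,0],"delta_rot":[0,0,0]},
  {"xyz":[-10,-34,0],"delta_rot":[0,0,0]},
  {"xyz":[-6,-34,0],"delta_rot":[0,0,0]},
  {"xyz":[-4,-34,0],"delta_rot":[0,0,0]},
])

```text
clock: 17.3
ee_pos: [419.7, -247.7, 346.5]
tool_rot: [[0.194, -0.981, -0.001], [-0.981, -0.194, 0.0], [-0.001, 0.001, -1.0]]
ft_force: [0.7, 0.2, -2.7]
grip_width: 8.4
```

>>> apply_moves([
  {"xyz":[0,-34,0],"delta_rot":[0,0,0]},
  {"xyz":[0,-34,0],"delta_rot":[0,0,0]},
  {"xyz":[0,-30,0],"delta_rot":[0,0,0]},
  {"xyz":[0,-16,0],"delta_rot":[0,0,0]},
  {"xyz":[0,-8,0],"delta_rot":[0,0,0]},
  {"xyz":[0,0,0],"delta_rot":[0,0,0]},
  {"xyz":[0,0,0],"delta_rot":[0,0,0]},
])

```text
clock: 18.18
ee_pos: [421.4, -367.7, 347.2]
tool_rot: [[0.196, -0.981, 0.0], [-0.981, -0.196, 0.0], [-0.0, -0.0, -1.0]]
ft_force: [0.4, 0.6, -3.5]
grip_width: 7.9
```

Run:
```python
from fit import *
o=r.observe();print(o['ee_pos'],o['tool_rot'],o['ft_force'],o['grip_width'])
w=grab('side','s12'); crop('s12',240,0,480,200,3,'c18')
w=grab('wrist','w12')
```

```text
[ 421.4 -367.7  347.2] [[ 0.2 -1.   0. ]
 [-1.  -0.2  0. ]
 [-0.  -0.  -1. ]] [ 0.4  0.6 -3.5] 7.9046834302748215
```

View pics/c18.png

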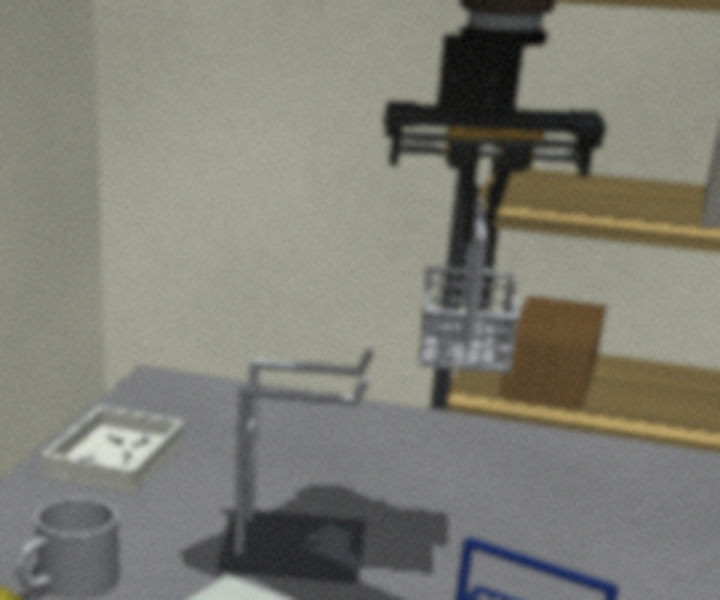

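View pics/w12.png

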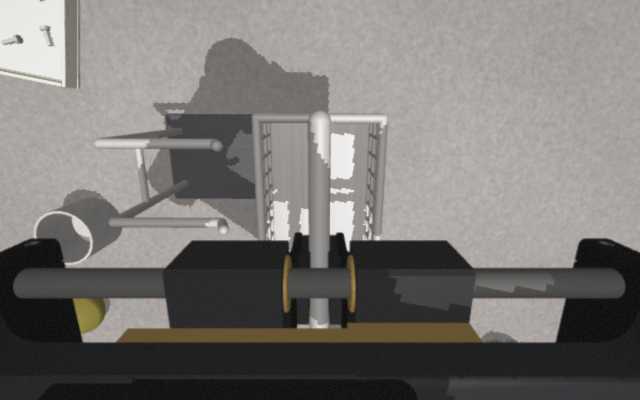

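>>> apply_moves([
  {"xyz":[0,0,-10],"delta_rot":[0,0,0]},
  {"xyz":[0,0,-22],"delta_rot":[0,0,0]},
  {"xyz":[0,0,-30],"delta_rot":[0,0,0]},
  {"xyz":[0,0,-30],"delta_rot":[0,0,0]},
  {"xyz":[0,0,-20],"delta_rot":[0,0,0]},
  {"xyz":[0,0,-13],"delta_rot":[0,0,0]},
  {"xyz":[0,0,0],"delta_rot":[0,0,0]},
  {"xyz":[0,0,0],"delta_rot":[0,0,0]},
])

```text
clock: 19.27
ee_pos: [421.9, -368.8, 223.0]
tool_rot: [[0.195, -0.981, 0.002], [-0.981, -0.195, -0.001], [0.002, -0.001, -1.0]]
ft_force: [1.1, 0.2, -2.8]
grip_width: 8.3
```

Run:
```python
from fit import *
o=r.observe();print(o['ee_pos'],o['ft_force'],o['grip_width'])
w=grab('side','s13'); crop('s13',300,60,440,180,5,'c19')
w=grab('scene','sc13'); crop('sc13',100,70,260,230,5,'c20')
```

```text
[ 421.9 -368.8  223. ] [ 1.1  0.2 -2.8] 8.268677412689392
```

View pics/c19.png

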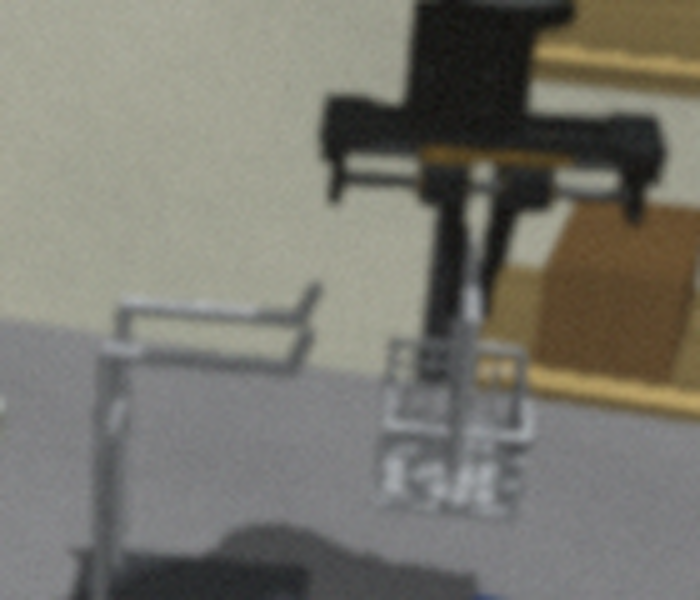

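View pics/c20.png

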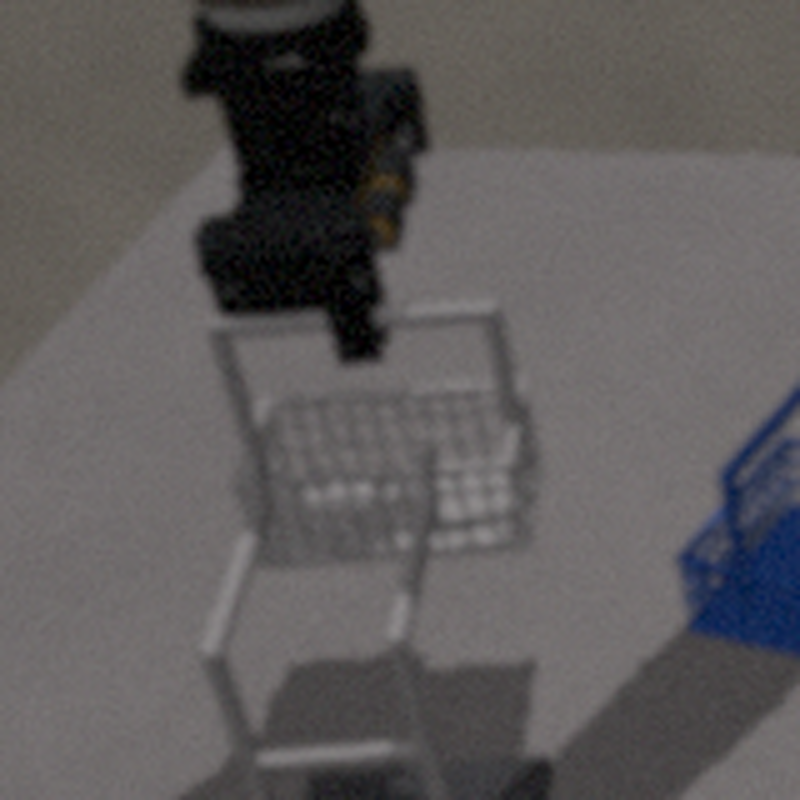

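>>> apply_moves([
  {"xyz":[8,1.5,0],"delta_rot":[0,0,0]},
  {"xyz":[18,3.5,0],"delta_rot":[0,0,0]},
  {"xyz":[20,4,0],"delta_rot":[0,0,0]},
  {"xyz":[20,4,0],"delta_rot":[0,0,0]},
  {"xyz":[20,4,0],"delta_rot":[0,0,0]},
  {"xyz":[20,4,0],"delta_rot":[0,0,0]},
  {"xyz":[14,3,0],"delta_rot":[0,0,0]},
  {"xyz":[8,1,0],"delta_rot":[0,0,0]},
])

```text
clock: 20.38
ee_pos: [550.4, -343.0, 221.6]
tool_rot: [[0.195, -0.981, -0.001], [-0.981, -0.195, 0.0], [-0.0, 0.001, -1.0]]
ft_force: [0.7, 0.6, -3.1]
grip_width: 8.2
```

>>> apply_moves([
  {"xyz":[0,0,0],"delta_rot":[0,0,0]},
  {"xyz":[0,0,0],"delta_rot":[0,0,0]},
])

```text
clock: 20.62
ee_pos: [548.8, -343.6, 222.1]
tool_rot: [[0.194, -0.981, -0.0], [-0.981, -0.194, 0.0], [-0.0, 0.0, -1.0]]
ft_force: [0.4, -0.3, -3.4]
grip_width: 8.7
```

Run:
```python
from fit import *
o=r.observe();print(o['ee_pos'],o['ft_force'],o['grip_width'])
w=grab('side','s14'); crop('s14',300,60,440,180,5,'c21')
w=grab('scene','sc14'); crop('sc14',100,70,260,230,5,'c22')
```

```text
[ 548.8 -343.6  222.1] [ 0.4 -0.3 -3.4] 8.701656955550293
```

View pics/c21.png

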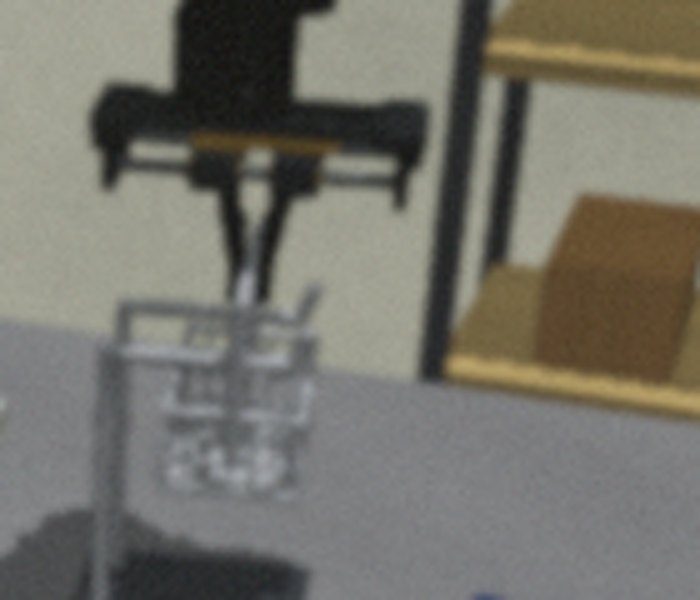

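View pics/c22.png

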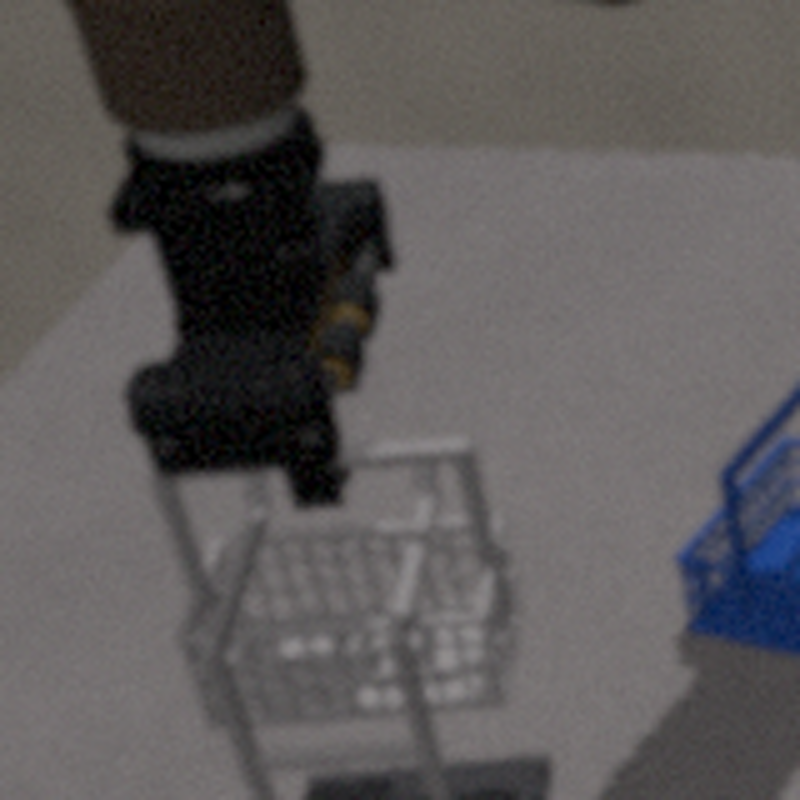

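>>> apply_moves([
  {"xyz":[0,0,-8],"delta_rot":[0,0,0]},
  {"xyz":[0,0,-10],"delta_rot":[0,0,0]},
  {"xyz":[0,0,-8],"delta_rot":[0,0,0]},
  {"xyz":[0,0,-5],"delta_rot":[0,0,0]},
  {"xyz":[0,0,-3],"delta_rot":[0,0,0]},
  {"xyz":[0,0,-1],"delta_rot":[0,0,0]},
  {"xyz":[0,0,0],"delta_rot":[0,0,0]},
])

```text
clock: 21.6
ee_pos: [549.5, -343.5, 187.3]
tool_rot: [[0.195, -0.981, 0.0], [-0.981, -0.195, -0.0], [0.0, -0.0, -1.0]]
ft_force: [0.3, 0.6, -3.7]
grip_width: 8.3
```

>>> apply_moves([
  {"xyz":[0,0,-1],"delta_rot":[0,0,0]},
  {"xyz":[0,0,-1],"delta_rot":[0,0,0]},
  {"xyz":[0,0,0],"delta_rot":[0,0,0]},
  {"xyz":[0,0,0],"delta_rot":[0,0,0]},
])

```text
clock: 22.1
ee_pos: [549.6, -343.6, 185.8]
tool_rot: [[0.195, -0.981, 0.001], [-0.981, -0.195, -0.001], [0.001, -0.001, -1.0]]
ft_force: [-0.4, 0.8, 0.3]
grip_width: 7.9
```

Run:
```python
from fit import *
o=r.observe();print(o['ee_pos'],o['ft_force'],o['grip_width'])
w=grab('side','s15'); crop('s15',300,60,440,180,5,'c23')
```

```text
[ 549.6 -343.6  185.8] [-0.4  0.8  0.3] 7.927417635655464
```

View pics/c23.png

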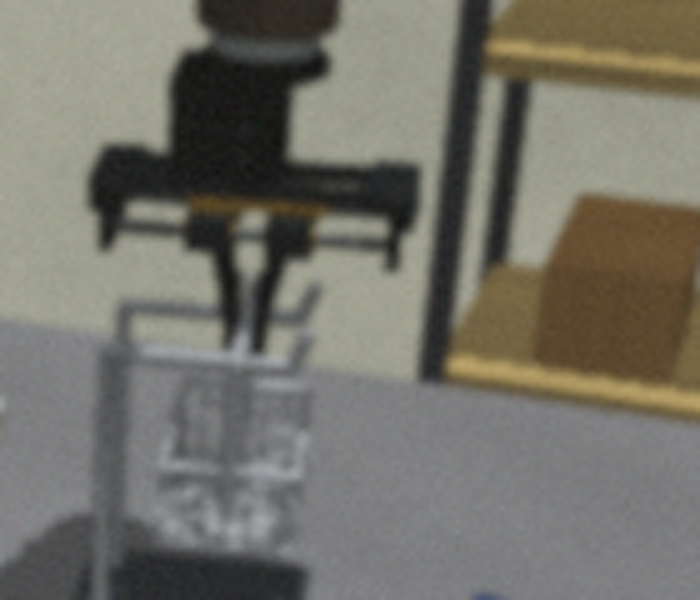

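>>> apply_moves([
  {"xyz":[0,0,0],"delta_rot":[0,0,0]},
  {"xyz":[0,0,0],"delta_rot":[0,0,0]},
  {"xyz":[0,0,0],"delta_rot":[0,0,0]},
  {"xyz":[0,0,0],"delta_rot":[0,0,0]},
  {"xyz":[0,0,0],"delta_rot":[0,0,0]},
], jaw=45)

```text
clock: 22.78
ee_pos: [549.4, -343.5, 185.0]
tool_rot: [[0.195, -0.981, -0.0], [-0.981, -0.195, 0.0], [-0.0, 0.0, -1.0]]
ft_force: [0.3, -0.3, -0.3]
grip_width: 43.3
```

>>> apply_moves([
  {"xyz":[0,0,5],"delta_rot":[0,0,0]},
  {"xyz":[0,0,10],"delta_rot":[0,0,0]},
  {"xyz":[0,0,20],"delta_rot":[0,0,0]},
  {"xyz":[0,0,35],"delta_rot":[0,0,0]},
  {"xyz":[0,0,40],"delta_rot":[0,0,0]},
  {"xyz":[0,0,40],"delta_rot":[0,0,0]},
])

```text
clock: 23.52
ee_pos: [549.2, -343.5, 337.4]
tool_rot: [[0.195, -0.981, 0.001], [-0.981, -0.195, -0.001], [0.001, -0.001, -1.0]]
ft_force: [0.9, -1.3, -0.5]
grip_width: 44.7
```

Run:
```python
from fit import *
o=r.observe();print(o['ee_pos'],o['ft_force'],o['grip_width'])
w=grab('side','s16'); crop('s16',300,60,440,180,5,'c24')
w=grab('scene','sc16'); crop('sc16',100,110,260,270,5,'c25')
```

```text
[ 549.2 -343.5  337.4] [ 0.9 -1.3 -0.5] 44.70692336921191
```

View pics/c24.png

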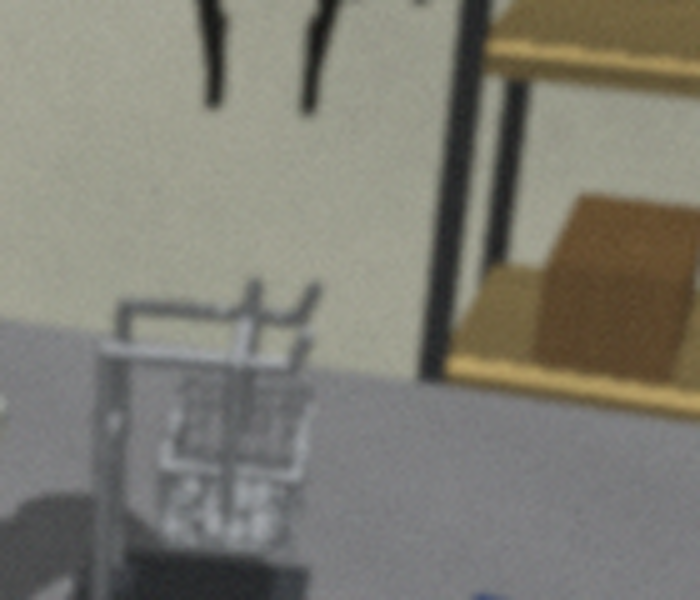

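View pics/c25.png

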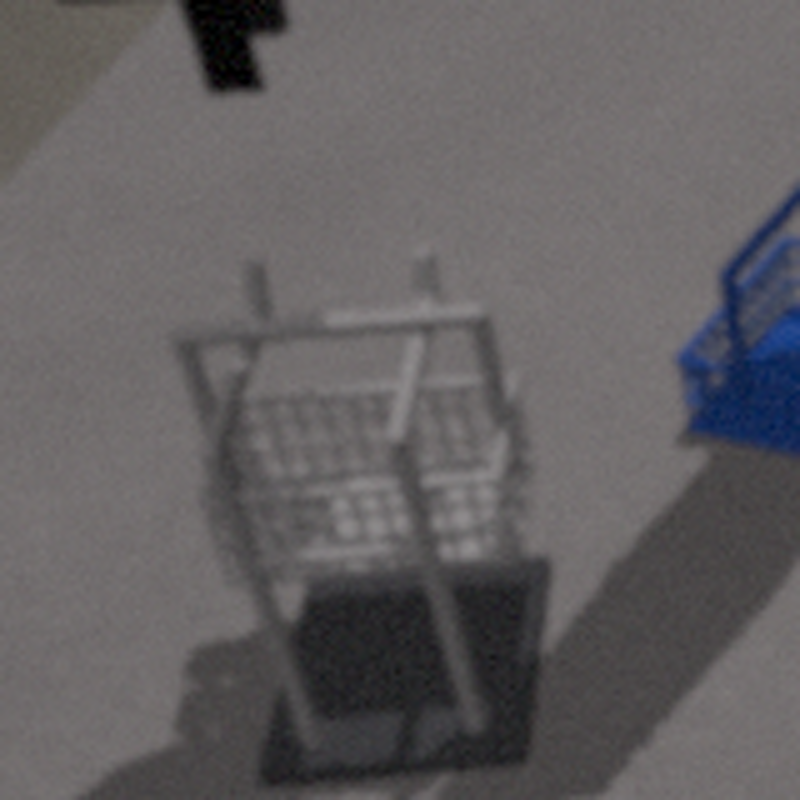

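The basket hangs on both prongs, with the bar over the prongs and inboard of the tips. Next I'll look at the threaded holes from above.

>>> apply_moves([
  {"xyz":[-3,43,0],"delta_rot":[0,0,-3.5]},
  {"xyz":[-3,43,0],"delta_rot":[0,0,-3.5]},
  {"xyz":[-3,43,0],"delta_rot":[0,0,-3.5]},
  {"xyz":[-3,43,0],"delta_rot":[0,0,-3.5]},
  {"xyz":[-3,43,0],"delta_rot":[0,0,-3.5]},
  {"xyz":[-3,43,0],"delta_rot":[0,0,-3.5]},
  {"xyz":[-3,43,0],"delta_rot":[0,0,-3.5]},
  {"xyz":[-3,43,0],"delta_rot":[0,0,-3.5]},
], jaw=60)

```text
clock: 24.62
ee_pos: [525.0, 1.9, 335.5]
tool_rot: [[-0.29, -0.957, 0.001], [-0.957, 0.29, 0.0], [-0.0, -0.001, -1.0]]
ft_force: [0.2, 1.1, -0.3]
grip_width: 60.0
```

>>> apply_moves([
  {"xyz":[-3,43,0],"delta_rot":[0,0,0]},
  {"xyz":[-3,41,0],"delta_rot":[0,0,0]},
  {"xyz":[0,0,0],"delta_rot":[0,0,0]},
  {"xyz":[0,0,0],"delta_rot":[0,0,0]},
  {"xyz":[0,0,0],"delta_rot":[0,0,0]},
])

```text
clock: 25.25
ee_pos: [519.4, 83.7, 335.2]
tool_rot: [[-0.29, -0.957, 0.0], [-0.957, 0.29, -0.0], [0.0, -0.0, -1.0]]
ft_force: [0.7, 0.5, -0.1]
grip_width: 60.1
```

Run:
```python
from fit import *
o=r.observe();print(o['ee_pos'],o['tool_rot'],o['joint_velocities'])
w=grab('wrist','w17'); crop('w17',200,0,460,240,3,'c26')
```

```text
[519.4  83.7 335.2] [[-0.3 -1.   0. ]
 [-1.   0.3 -0. ]
 [ 0.  -0.  -1. ]] [-0.3  0.1 -0.  -0.1 -0.  -0. ]
```

View pics/c26.png

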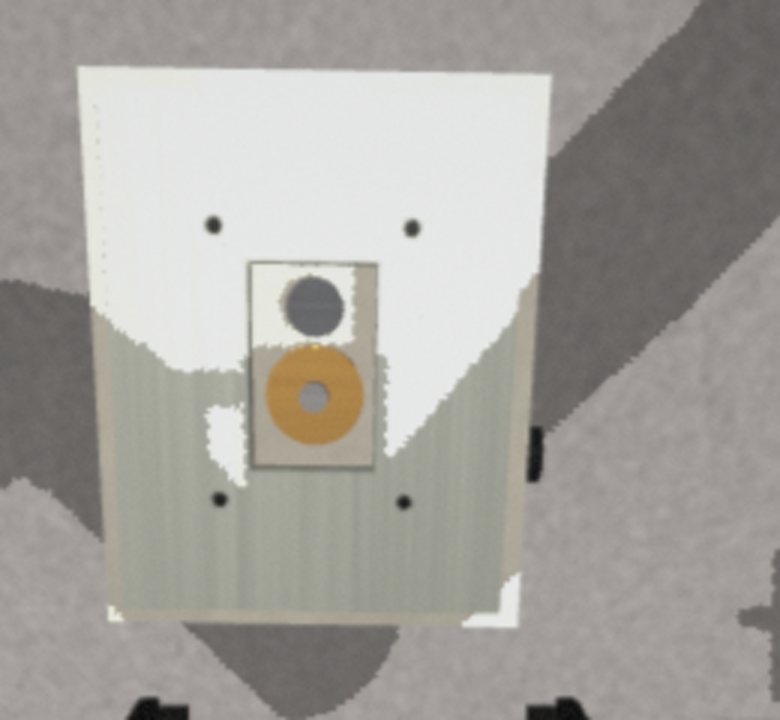

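Run:
```python
from fit import *
np.set_printoptions(precision=2,suppress=True)
w=load('w17')
k=lambda a,b:((a+.5)/3+200-.5,(b+.5)/3-.5)
M=[(w,(38,-53,100),k(213,225)),(w,(-38,-53,100),k(412,228)),(w,(38,53,100),k(220,499)),(w,(-38,53,100),k(404,502))]
p,res=fit(M,[520,24,-.3]);print('mach',p[:2],np.degrees(p[2]),res.tolist())
```

```text
mach [519.93  23.11] -17.714214878851667 [[0.014311174255908554, -0.15620056073994704], [0.007109671258149319, -0.11830182494786357], [-0.1224161407104134, 0.21237017996469376], [0.09893179598270763, 0.11406123709730309]]
```

>>> apply_moves([
  {"xyz":[7,40,0],"delta_rot":[0,0,1.7]},
  {"xyz":[7,40,0],"delta_rot":[0,0,1.7]},
  {"xyz":[7,40,0],"delta_rot":[0,0,1.7]},
  {"xyz":[7,40,0],"delta_rot":[0,0,1.7]},
  {"xyz":[7,40,0],"delta_rot":[0,0,1.7]},
  {"xyz":[7,40,0],"delta_rot":[0,0,1.7]},
  {"xyz":[6,40,0],"delta_rot":[0,0,1.6]},
  {"xyz":[4,20,0],"delta_rot":[0,0,1]},
])

```text
clock: 26.3
ee_pos: [571.9, 385.7, 334.0]
tool_rot: [[-0.069, -0.998, -0.001], [-0.998, 0.069, -0.001], [0.001, 0.001, -1.0]]
ft_force: [0.4, -0.9, 0.3]
grip_width: 60.2
```

>>> apply_moves([
  {"xyz":[0,0,0],"delta_rot":[0,0,0]},
  {"xyz":[0,0,0],"delta_rot":[0,0,0]},
  {"xyz":[0,0,0],"delta_rot":[0,0,0]},
])

```text
clock: 26.68
ee_pos: [571.6, 383.4, 335.7]
tool_rot: [[-0.071, -0.998, 0.001], [-0.998, 0.071, 0.0], [-0.0, -0.0, -1.0]]
ft_force: [0.5, 0.0, -0.1]
grip_width: 60.4
```

Run:
```python
from fit import *
o=r.observe();print(o['ee_pos'],o['tool_rot'],o['q'])
w=grab('wrist','w18'); crop('w18',220,40,420,220,4,'c27')
```

```text
[571.6 383.4 335.7] [[-0.1 -1.   0. ]
 [-1.   0.1  0. ]
 [-0.  -0.  -1. ]] [ 47.3  26.1  22.5   0.  -86.4 -51.3]
```

View pics/c27.png

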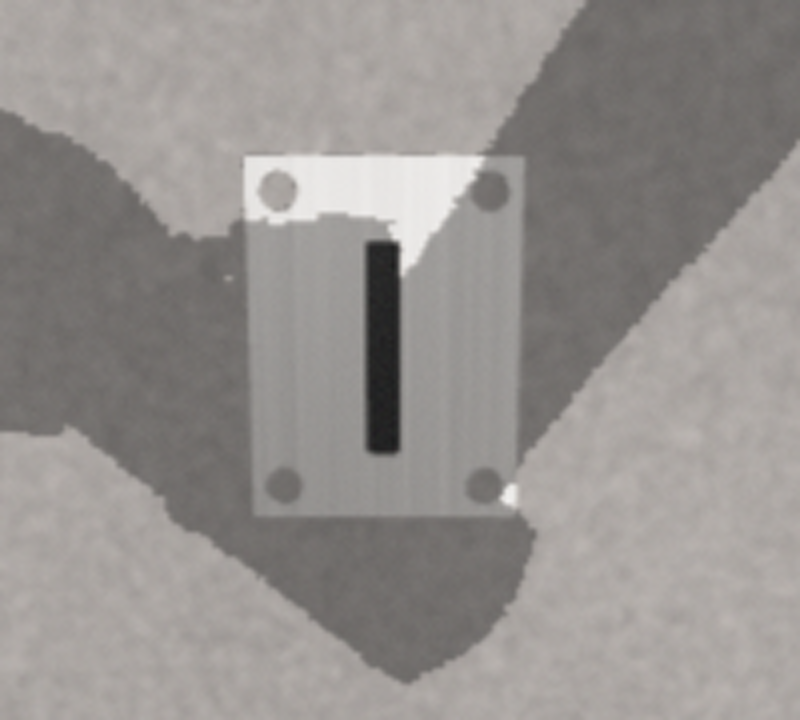

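View pics/w18.png

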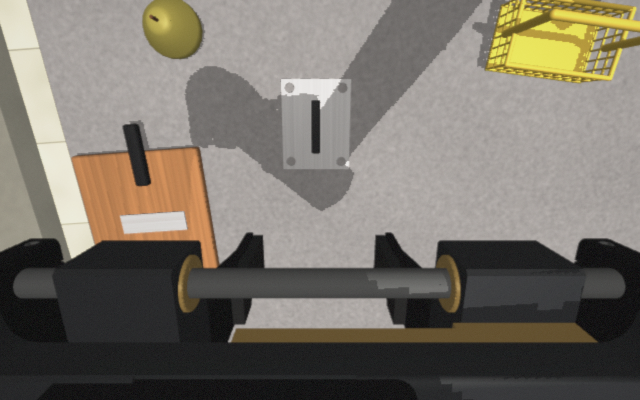

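Run:
```python
from fit import *
np.set_printoptions(precision=2,suppress=True)
w=load('w18')
k=lambda a,b:((a+.5)/4+220-.5,(b+.5)/4+40-.5)
M=[(w,(38,-53,4),k(278,191)),(w,(-38,-53,4),k(490,191)),(w,(38,53,4),k(284,485)),(w,(-38,53,4),k(484,485))]
C=[(w,(50,-65,5),k(244,155)),(w,(-50,-65,5),k(525,155)),(w,(50,65,5),k(253,516)),(w,(-50,65,5),k(516,516))]
B=[(w,(6,-35,55),k(366,241)),(w,(-6,-35,55),k(400,241)),(w,(6,35,55),k(367,454)),(w,(-6,35,55),k(399,454))]
for n,o in (('holes',M),('corn',C),('bar',B),('all',M+C+B)):
    p,res=fit(o,[570,334,-.1]);print(n,p[:2],np.degrees(p[2]),abs(res).max())
o=r.observe();R=o['tool_rot'];print(np.degrees(np.arctan2(-R[0,0],-R[1,0])))
```

```text
holes [573.32 332.98] -4.175395001628803 0.1501206195702025
corn [573.11 332.86] -4.164890941598209 0.3298916954452693
bar [573.12 333.01] -4.238504331531613 0.41040329958639177
all [573.18 332.95] -4.177330191149056 0.43762423399624595
4.041667891724523
```

>>> apply_moves([
  {"xyz":[1,-25,-20],"delta_rot":[0,0,0]},
  {"xyz":[1,-25,-40],"delta_rot":[0,0,-0.1]},
  {"xyz":[0,0,-55],"delta_rot":[0,0,0]},
  {"xyz":[0,0,-55],"delta_rot":[0,0,0]},
  {"xyz":[0,0,-50],"delta_rot":[0,0,0]},
  {"xyz":[0,0,-40],"delta_rot":[0,0,0]},
  {"xyz":[0,0,-20],"delta_rot":[0,0,0]},
  {"xyz":[0,0,0],"delta_rot":[0,0,0]},
], jaw=50)

```text
clock: 27.72
ee_pos: [572.6, 333.3, 53.6]
tool_rot: [[-0.072, -0.997, -0.003], [-0.997, 0.072, -0.003], [0.003, 0.003, -1.0]]
ft_force: [-0.2, 1.0, 0.2]
grip_width: 49.7
```

>>> apply_moves([
  {"xyz":[0,0,0],"delta_rot":[0,0,0]},
  {"xyz":[0,0,0],"delta_rot":[0,0,0]},
])

```text
clock: 27.98
ee_pos: [574.2, 335.1, 56.9]
tool_rot: [[-0.071, -0.997, 0.002], [-0.997, 0.071, 0.002], [-0.002, -0.002, -1.0]]
ft_force: [0.3, -0.3, -0.6]
grip_width: 50.0
```

Run:
```python
from fit import *
o=r.observe();print(o['ee_pos'],o['tool_rot'],o['grip_width'])
w=grab('wrist','w19')
```

```text
[574.2 335.1  56.9] [[-0.1 -1.   0. ]
 [-1.   0.1  0. ]
 [-0.  -0.  -1. ]] 49.98337046054358
```

View pics/w19.png

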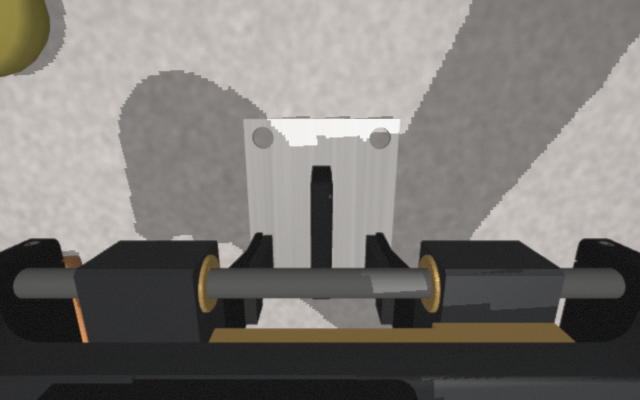

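>>> apply_moves([
  {"xyz":[0,-1,-12],"delta_rot":[0,0,0]},
  {"xyz":[0,0,-12],"delta_rot":[0,0,0]},
  {"xyz":[0,0,-6],"delta_rot":[0,0,0]},
  {"xyz":[0,0,0],"delta_rot":[0,0,0]},
  {"xyz":[0,0,0],"delta_rot":[0,0,0]},
  {"xyz":[0,0,0],"delta_rot":[0,0,0]},
])

```text
clock: 28.78
ee_pos: [573.6, 333.8, 25.5]
tool_rot: [[-0.071, -0.997, 0.001], [-0.997, 0.071, 0.001], [-0.001, -0.001, -1.0]]
ft_force: [-0.1, -0.4, -0.5]
grip_width: 50.0
```

>>> apply_moves([
  {"xyz":[0,-0.5,0],"delta_rot":[0,0,0]},
  {"xyz":[0,0,0],"delta_rot":[0,0,0]},
  {"xyz":[0,0,0],"delta_rot":[0,0,0]},
  {"xyz":[0,0,0],"delta_rot":[0,0,0]},
  {"xyz":[0,0,0],"delta_rot":[0,0,0]},
  {"xyz":[0,0,0],"delta_rot":[0,0,0]},
], jaw=0, squeeze=58)

```text
clock: 29.52
ee_pos: [573.2, 333.0, 25.0]
tool_rot: [[-0.071, -0.997, -0.0], [-0.997, 0.071, -0.0], [0.0, 0.0, -1.0]]
ft_force: [-0.5, 0.3, -0.1]
grip_width: 11.6
```

>>> apply_moves([
  {"xyz":[0,0,4],"delta_rot":[0,0,0]},
  {"xyz":[0,0,10],"delta_rot":[0,0,0]},
  {"xyz":[0,0,20],"delta_rot":[0,0,0]},
  {"xyz":[0,0,30],"delta_rot":[0,0,0]},
  {"xyz":[0,0,40],"delta_rot":[0,0,0]},
  {"xyz":[0,0,40],"delta_rot":[0,0,0]},
  {"xyz":[0,0,25],"delta_rot":[0,0,0]},
  {"xyz":[0,0,10],"delta_rot":[0,0,0]},
])

```text
clock: 30.52
ee_pos: [573.7, 333.4, 206.3]
tool_rot: [[-0.071, -0.997, 0.002], [-0.997, 0.071, 0.002], [-0.003, -0.002, -1.0]]
ft_force: [0.0, 0.7, -2.8]
grip_width: 11.3
```

>>> apply_moves([
  {"xyz":[0,0,0],"delta_rot":[0,0,0]},
  {"xyz":[0,0,0],"delta_rot":[0,0,0]},
  {"xyz":[0,0,0],"delta_rot":[0,0,0]},
])

```text
clock: 30.9
ee_pos: [572.9, 332.7, 202.4]
tool_rot: [[-0.071, -0.997, -0.002], [-0.997, 0.071, -0.002], [0.002, 0.002, -1.0]]
ft_force: [-0.8, 0.1, -2.7]
grip_width: 11.4
```

Run:
```python
from fit import *
o=r.observe();print(o['ee_pos'],o['tool_rot'],o['ft_force'],o['moment'],o['grip_width'])
w=grab('wrist','w20'); w=grab('side','s20'); w=grab('scene','sc20')
```

```text
[572.9 332.7 202.4] [[-0.1 -1.  -0. ]
 [-1.   0.1 -0. ]
 [ 0.   0.  -1. ]] [-0.8  0.1 -2.7] [-0.   0.1 -0. ] 11.43626532526176
```

View pics/w20.png

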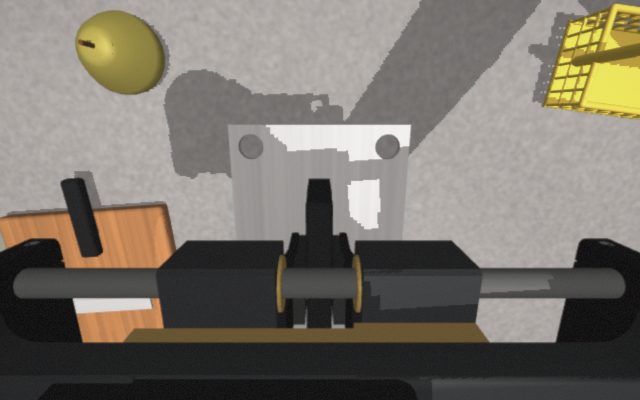

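View pics/s20.png

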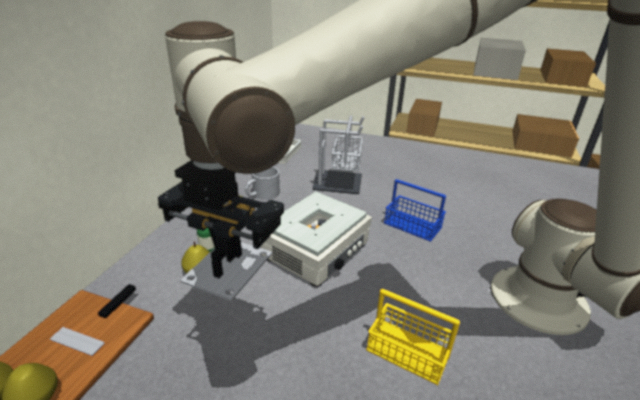

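View pics/sc20.png

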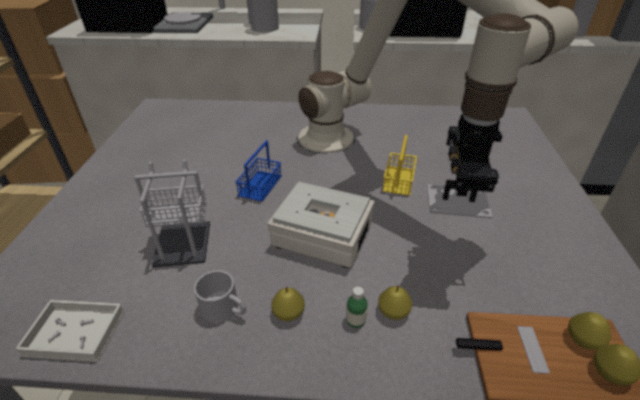

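```bash
cat > plate.py <<'E'
from fit import *
np.set_printoptions(precision=2,suppress=True)
def plane(fn,zlo,zhi,box):
    w=load(fn); C=cloud(w); u0,v0,u1,v1=box; Q=C[v0:v1,u0:u1].reshape(-1,3); Q=Q[(Q[:,2]>zlo)&(Q[:,2]<zhi)]
    A=np.c_[Q[:,:2]-Q[:,:2].mean(0),np.ones(len(Q))]; c,*_=np.linalg.lstsq(A,Q[:,2],rcond=None)
    res=Q[:,2]-A@c; k=abs(res)<2; c,*_=np.linalg.lstsq(A[k],Q[k,2],rcond=None)
    print(fn,'n',k.sum(),'center',Q[:,:2].mean(0),'z',c[2],'slopes deg',np.degrees(c[:2])); return c
E
python3 - <<'E'
from plate import *
plane('w18',-3,12,(285,85,347,165))
plane('w20',160,210,(232,130,300,235)); plane('w20',160,210,(335,130,405,235)); plane('w20',160,210,(240,128,400,175))
C=cloud(load('w20')); print(C[150,320],C[160,270],C[220,250],C[220,385])
E
```

```text
w18 n 4061 center [573.35 332.26] z 4.902748204177319 slopes deg [0.12 0.09]
w20 n 6511 center [600.61 298.82] z 182.39373929831652 slopes deg [-0.07 -0.03]
w20 n 6763 center [542.49 303.08] z 182.46721965932875 slopes deg [-0.01  0.02]
w20 n 6536 center [569.06 282.29] z 182.4214489549334 slopes deg [-0.06 -0.04]
[568.77 281.27 182.35] [597.4  284.98 181.38] [613.34 319.85 181.25] [533.28 325.15 182.66]
```

>>> apply_moves([
  {"xyz":[-3,-15,0],"delta_rot":[0,0,-0.5]},
  {"xyz":[-6,-33,0],"delta_rot":[0,0,-1.5]},
  {"xyz":[-6,-35,0],"delta_rot":[0,0,-1.5]},
  {"xyz":[-6,-35,0],"delta_rot":[0,0,-1.5]},
  {"xyz":[-6,-35,0],"delta_rot":[0,0,-1.5]},
  {"xyz":[-6,-35,0],"delta_rot":[0,0,-1.5]},
  {"xyz":[-6,-35,0],"delta_rot":[0,0,-1.5]},
  {"xyz":[-6,-35,0],"delta_rot":[0,0,-1.5]},
])

```text
clock: 32.05
ee_pos: [527.5, 73.1, 204.4]
tool_rot: [[-0.261, -0.965, 0.0], [-0.965, 0.261, 0.0], [-0.0, -0.0, -1.0]]
ft_force: [-0.4, -0.1, -3.2]
grip_width: 11.3
```

>>> apply_moves([
  {"xyz":[-5,-30,0],"delta_rot":[0,0,-1.5]},
  {"xyz":[-3,-16,0],"delta_rot":[0,0,-1]},
  {"xyz":[0,-5,0],"delta_rot":[0,0,0]},
  {"xyz":[0,0,0],"delta_rot":[0,0,0]},
  {"xyz":[0,0,0],"delta_rot":[0,0,0]},
  {"xyz":[0,0,0],"delta_rot":[0,0,0]},
])

```text
clock: 32.8
ee_pos: [520.5, 24.7, 203.9]
tool_rot: [[-0.301, -0.954, -0.0], [-0.954, 0.301, 0.0], [0.0, 0.0, -1.0]]
ft_force: [-0.3, 0.8, -3.6]
grip_width: 11.5
```

Run:
```python
from plate import *
o=r.observe();R=o['tool_rot'];print(o['ee_pos'],np.degrees(np.arctan2(-R[0,0],-R[1,0])),o['ft_force'])
w=grab('wrist','w21'); crop('w21',200,60,440,240,3,'c28')
```

```text
[520.52  24.73 203.91] 17.512926920349493 [-0.31  0.82 -3.6 ]
```

View pics/c28.png

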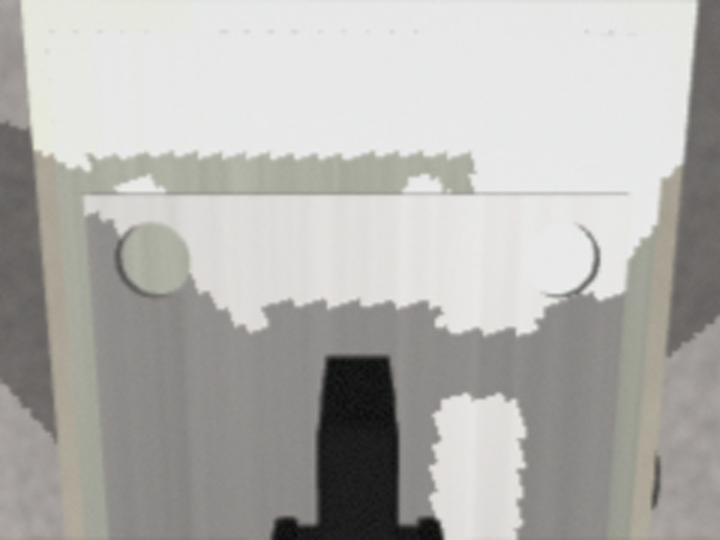

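Run:
```python
from plate import *
w=load('w21'); plane('w21',175,192,(232,130,420,235)); 
k=lambda a,b:((a+.5)/3+200-.5,(b+.5)/3+60-.5)
zt=184
M=[(w,(38,-53,zt),k(153,259)),(w,(-38,-53,zt),k(564,258)),(w,(50,-65,zt),k(83,195)),(w,(-50,-65,zt),k(629,194))]
p,res=fit(M,[520,24,-.3]);print(p[:2],np.degrees(p[2]),res.tolist())
p,res=fit(M[:2],[520,24,-.3]);print(p[:2],np.degrees(p[2]),res.tolist())
w0=load('w20'); print((load('w20')['origin'],w['origin']))
```

```text
w21 n 15646 center [510.38  -7.19] z 183.90568459163703 slopes deg [0.06 0.11]
[520.35  24.18] -17.395606800943185 [[-0.16530815525604226, 0.43568529379774645], [-0.5059670661131577, 0.42193417522176446], [-0.10998880858809912, -0.31370101315647503], [1.0157208216336358, -0.4560414450150603]]
[520.1  24. ] -17.401690056951786 [[0.145449303915683, -0.008475527661317983], [-0.1453880985881142, -0.007874923319633353]]
(array([568.16, 259.47, 364.72]), array([498.46, -45.53, 366.06]))
```

>>> apply_moves([
  {"xyz":[-0.2,-1,-8],"delta_rot":[0,0,-0.3]},
  {"xyz":[0,0,-14],"delta_rot":[0,0,0]},
  {"xyz":[0,0,-14],"delta_rot":[0,0,0]},
  {"xyz":[0,0,-10],"delta_rot":[0,0,0]},
  {"xyz":[0,0,-6],"delta_rot":[0,0,0]},
  {"xyz":[0,0,-4],"delta_rot":[0,0,0]},
  {"xyz":[0,0,0],"delta_rot":[0,0,0]},
  {"xyz":[0,0,0],"delta_rot":[0,0,0]},
])

```text
clock: 33.85
ee_pos: [520.5, 23.2, 148.5]
tool_rot: [[-0.307, -0.952, 0.001], [-0.952, 0.307, 0.0], [-0.001, -0.001, -1.0]]
ft_force: [-0.4, -0.2, -2.4]
grip_width: 11.6
```

>>> apply_moves([
  {"xyz":[0,0,0],"delta_rot":[0,0,0]},
  {"xyz":[0,0,0],"delta_rot":[0,0,0]},
  {"xyz":[0,0,0],"delta_rot":[0,0,0]},
])

```text
clock: 34.22
ee_pos: [520.2, 23.1, 148.2]
tool_rot: [[-0.307, -0.952, 0.0], [-0.952, 0.307, 0.0], [-0.0, -0.0, -1.0]]
ft_force: [-0.5, -0.2, -3.4]
grip_width: 11.0
```

Run:
```python
from plate import *
o=r.observe();R=o['tool_rot'];print(o['ee_pos'],np.degrees(np.arctan2(-R[0,0],-R[1,0])),o['ft_force'])
w=grab('wrist','w22'); crop('w22',200,60,440,240,3,'c29')
plane('w22',105,132,(240,150,420,235)) 
C=cloud(w); m=(C[...,2]>95)&(C[...,2]<106); print('top',np.median(C[...,2][m]),m.sum())
m=(C[...,2]>112)&(C[...,2]<128); print('plate',np.median(C[...,2][m]),m.sum())
```

```text
[520.18  23.09 148.17] 17.870535904768857 [-0.45 -0.2  -3.39]
w22 n 12202 center [509.54  -2.84] z 128.1701541114811 slopes deg [0.09 0.1 ]
top 99.96853646408579 24431
plate 127.60383167126493 7166
```

View pics/c29.png

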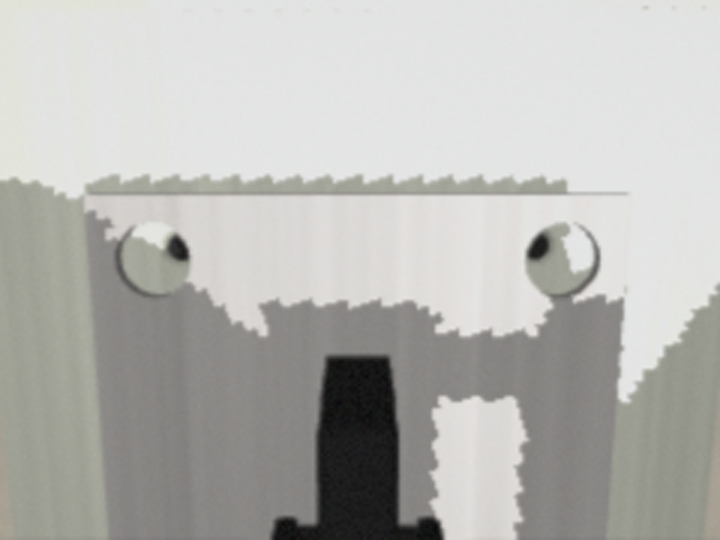

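Run:
```python
from plate import *
w=load('w22')
k=lambda a,b:((a+.5)/3+200-.5,(b+.5)/3+60-.5)
ik=lambda q:((q[0]+.5-200)*3-.5,(q[1]+.5-60)*3-.5)
zt=128.2
M=[(w,(38,-53,zt),k(153,259)),(w,(-38,-53,zt),k(564,259)),]
p,res=fit(M,[520,24,-.3]);print('plate',p[:2],np.degrees(p[2]))
T=[(w,(38,-53,100),k(179,247)),(w,(-38,-53,100),k(536,246.5))]
p,res=fit(T,[520,24,-.3]);print('mach',p[:2],np.degrees(p[2]),res.tolist())
y=np.radians(-17.71);c,s=np.cos(y),np.sin(y)
for x in(38,-38): print(ik(proj(w,[519.93+c*x+s*53,23.11+s*x-c*53,100])))
crop('w22',225,115,280,165,12,'c30'); crop('w22',360,115,415,165,12,'c31')
```

```text
plate [519.91  22.39] -17.89875663048034
mach [520.18  22.83] -17.81976834218274 [[0.1303733241181817, -0.006536146988366909], [-0.13031208305483233, -0.006184995843199204]]
(np.float64(180.49920162913054), np.float64(248.21823194414924))
(np.float64(536.6283482941767), np.float64(247.0297529476392))
```

View pics/c30.png

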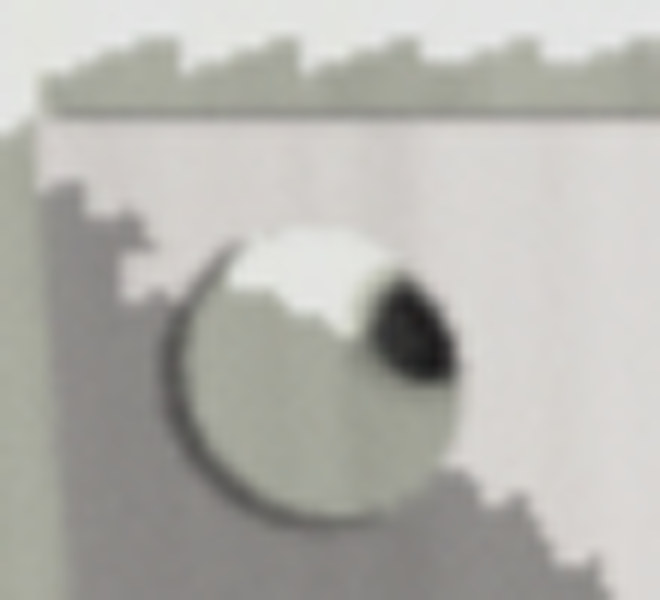

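View pics/c31.png

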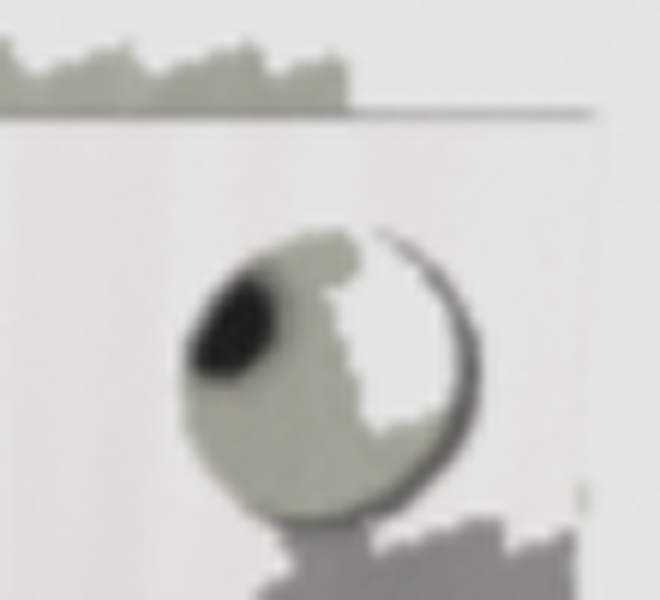

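>>> apply_moves([
  {"xyz":[0.1,0.5,-3],"delta_rot":[0,0,0.1]},
  {"xyz":[0,0,-3],"delta_rot":[0,0,0]},
  {"xyz":[0,0,-2],"delta_rot":[0,0,0]},
  {"xyz":[0,0,0],"delta_rot":[0,0,0]},
  {"xyz":[0,0,0],"delta_rot":[0,0,0]},
  {"xyz":[0,0,0],"delta_rot":[0,0,0]},
  {"xyz":[0,0,0],"delta_rot":[0,0,0]},
  {"xyz":[0,0,0],"delta_rot":[0,0,0]},
])

```text
clock: 35.28
ee_pos: [520.3, 23.6, 140.1]
tool_rot: [[-0.305, -0.952, 0.0], [-0.952, 0.305, 0.0], [-0.0, -0.0, -1.0]]
ft_force: [-0.5, -0.4, -2.9]
grip_width: 11.4
```

Run:
```python
from plate import *
o=r.observe();R=o['tool_rot'];print(o['ee_pos'],np.degrees(np.arctan2(-R[0,0],-R[1,0])),o['ft_force'])
w=grab('wrist','w23'); crop('w23',225,115,415,165,4,'c32')
plane('w23',112,132,(240,150,420,235)) 
s=grab('scene','sc23'); crop('sc23',240,150,420,280,4,'c33'); grab('side','s23');crop('s23',220,130,400,290,4,'c34')
```

```text
[520.3   23.57 140.1 ] 17.772752032493017 [-0.47 -0.4  -2.91]
w23 n 12179 center [509.71  -2.44] z 120.11599581945403 slopes deg [0.08 0.1 ]
```

View pics/c32.png

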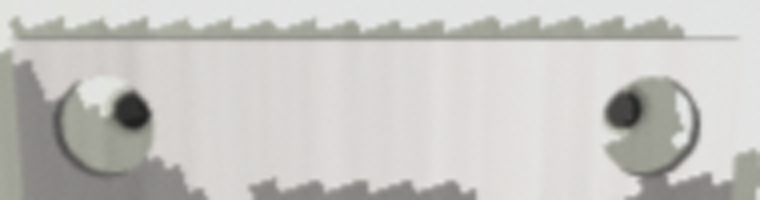

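View pics/c33.png

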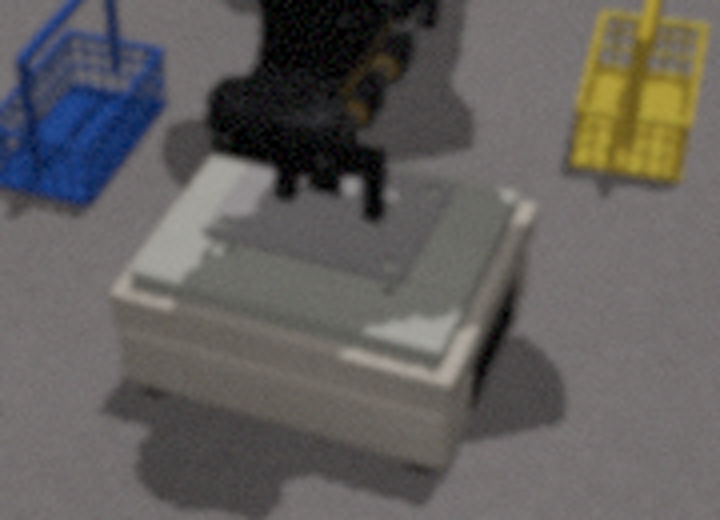

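View pics/c34.png

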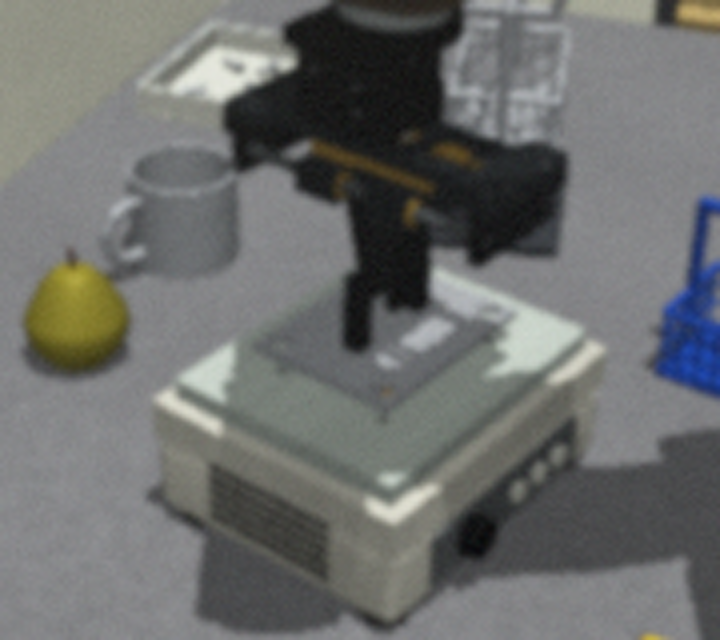

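View pics/sc23.png

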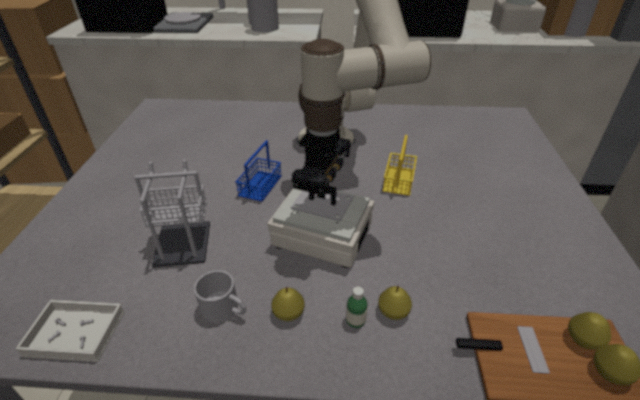

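Run:
```python
from plate import *
w=load('w23')
k=lambda a,b:((a+.5)/4+225-.5,(b+.5)/4+115-.5)
for zt,n in((120.1,'top rim'),):
    p,_=fit([(w,(38,-53,zt),k(104.5,125.5)),(w,(-38,-53,zt),k(652,125.5))],[520,24,-.3]);print('plate',p[:2],np.degrees(p[2]))
    q,_=fit([(w,(38,-53,100),k(131,111)),(w,(-38,-53,100),k(625,110.5))],[520,24,-.3]);print('mach',q[:2],np.degrees(q[2]))
for x,y in((38,53),(-38,-53)):
    f=lambda p:np.array([p[0]+np.cos(p[2])*x-np.sin(p[2])*y,p[1]+np.sin(p[2])*x+np.cos(p[2])*y]); print(f(p)-f(q))
```

```text
plate [519.99  22.89] -17.799726871932048
mach [519.94  22.86] -17.742622538982374
[ 0.08 -0.02]
[0.01 0.09]
```

The plate holes line up with the threads to about 0.1 mm. The plate is level within 0.15° and its gap is 15.1 mm. I'm handing the job in.

Run:
```python
from h import *
o=r.observe();print(o['clock'],o['ee_pos'],o['joint_velocities'].round(2),o['grip_width'])
print(r.finish_job())
```

```text
35.425 [520.25153269  23.57693296 140.0514271 ] [-0.06  0.05 -0.17  0.03  0.01  0.02] 11.492682327266897
the job is handed in; nothing more can be done
None
```

I hung the steel basket by its handle on the two prongs and let go. I then picked up the cover plate and handed the job in while still holding it over the drive base, at 35.4 s of the 72 s allowed.

**One mishap:** on the first carry, the basket's lower edge caught a hook prong tip because I travelled too low. It tipped about 60° in the grip, and the wrist read about 30 N. I raised it, set it level again on the drive base, took a new grip and carried it higher the second time. The handle bar then came in over the tips and took the basket's weight before I opened the fingers.

**Last checks, all from the cameras and the arm's readings:**
- **Basket:** in the last scene picture it still hangs on both prongs, with the bar inboard of the tips.
- **Cover height and level:** its underside is about 115.1 mm up, so the gap to the top face is about 15 mm. It is level within about 0.15°.
- **Hole alignment:** the holes match the threads to about 0.1 mm in the wrist image. Only two of the four holes were in view; the other two follow from the plate's shape. The camera calibration itself is only good to about 2 mm.
- **Grip:** the plate is held at 58 N and the wrist force shows only its weight.
- **Bystanders:** the pears, bottle and jug look unmoved in the last scene picture. I judged that by eye and did not measure it.

No check failed or disagreed at the end.

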